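# Clear the stray bracket from the overfull kit box and close it

## Robot

A 7-joint arm with a two-finger parallel gripper is mounted at the origin on the work surface. World frame = base frame: x ahead of the robot, y to its left, z up, the work surface at z = 0. Lengths are in m, angles in degrees, forces in N, time in s.
With the tool pointing down it reaches from about 0.425 to 0.975 m from the base axis. Payload 16.7 kg.
Tool frame: the origin (TCP) lies midway between the tips of the shut fingers; the grasp point (between the pads) lies 19 mm behind it; z points along the fingers, y is the direction in which the jaws open and shut (so a half turn about z gives the same grasp; the last joint's range is limited). The gripper opens to 85 mm and grips with 20 to 120 N. Pads are 22 mm wide; open, the fingers measure 114 mm over their backs; the gripper's body (76 mm by 85 mm) begins 54 mm behind the grasp point. The pads swing forward as they close: fully open they stand 13 mm farther back than shut.
Start: joints at [-85.8, 24.414, 4.234, 92.017, -1.954, 63.644, -3.845], TCP at [0.149, 0.658, 0.231] pointing down, gripper open.
Joint ranges: [-163.25, 163.25], [-28.42, 122.38], [-70.27, 78.77], [12.13, 141.07], [-58.53, 238.53], [9.26, 117.41], [-156.51, 156.51]. Speed limits (degrees/s): [108.29, 108.29, 136.94, 136.94, 172.46, 172.46, 172.46].

## Interface

Orientations are given as a 3x3 rotation matrix whose columns are the frame's x, y, z axes.
In Python, from cell import monitor, imaging, ticket gives the robot as it stands.
- The arm moves only by the tool carry_out, never from a script. Its argument "increments" is a list of rows, each an object of numbers: "rx", "ry", "rz": the turn, a rotation vector about the tool's x, y, z in rad; "dx", "dy", "dz": the shift along the tool's x, y, z in m; "jaw": the closure, from -1 (fully open) to 1 (shut). A call has 1 to 12 rows; each row shifts and turns the pose as measured when the row begins, along the tool's axes as they then stand; what a row does not reach is not made up. A row lasts 1/12 s, in which the tool goes at most 41.7 mm and 7.16 degrees, less where a joint would pass 70% of its speed; a pose out of reach is approached as far as the arm can. A call with a gripper value outside its range is refused whole. The fingers move at their own pace and stop on an object; the grip force is fixed at half the most. Time passes only in rows, so rows that do not move let the fingers close. It gives the time, the measured TCP pose, the force and the opening at its end, in the units of the state.
- monitor.observe(): the state, without advancing time (a new reading comes with each control period).
- imaging.snapshot(name): name is "scene" or "top" or "wrist"; returns a dict with "pixels" (400x640x3 uint8, blue, green, red), "depth" (400x640 float32, m along the optical axis (not along the pixel's ray), 0 where there is no reading), "intrinsics" (3x3 intrinsics, pixels), "rvec" (rotation vector, rad) and "tvec" (3), from world to camera coordinates, as OpenCV has them. Camera axes: x right, y down, z forward; pixel columns grow to the right and rows downward; lengths in m; the calibration is good to about 2 mm. A picture is of the moment at which its call begins.
- ticket.close_job(): hands the job in, once; it reports no verdict.
The state is a dict: "t": time; "qpos": joint angles; "joint_velocities": joint speeds; "tau": joint torques, N m; "tcp_pos": TCP position; "orientation": TCP orientation; "contact_force": force on the tool from outside, world axes, zero at the start; "moment": the same for the moment, N m; "finger_gap": finger opening in m.
Only numpy, scipy, OpenCV 4.12 (cv2) and the standard library are available. Lean on these libraries where they do the work, as an engineer would, in place of code of your own. Each camera call takes 0.05 s, during which the arm holds its last target.

## Task

The packed kit box cannot be closed because a stray bracket is lying on top, above the fill line: take it out and lay it flat inside the stock tray that holds brackets of the same shape. Then put the lid on the kit box so that it sits fully home on the rim all round. Set both down rather than dropping them, and leave the other loose brackets, the tape roll and the stapler where they are.

Things in the scene. Friction and masses are not known exactly. Their poses are not given: they have to be found in the camera images.
- kit_box: Fixed open grey plastic box, outer 150 (x) x 190 (y) mm, walls 4 mm, rim at z = 60 mm; robot's left or right. Origin: centre of underside. Partitions and four cartons fill it to z = 44 mm; dark fill line inside at z = 52. One loose bracket lies flat on the cartons (z = 44 to 72), above the rim.
- lid: Loose grey lid, 0.2 to 0.4 kg, right way up on the bench; 162 (x) x 202 (y) mm, lip flared to 175 x 215. Origin: centre of the skirt's lower edge. Skirt 14 mm deep goes outside the box walls, 3 mm play each side (6 at the lip); plate z = 14 to 18. Fully home, the plate rests on the rim and this origin is 46 mm above the box's; fits either way round.
- lid_handle (a point): Middle of the lid's black handle bar, lid frame x = 0, y = 0, z = 50 mm. The bar runs along the lid's y: 106 mm long, 14 wide (x), 12 high, a post at each end (free length between posts 78), 26 mm free below it.
- bracket_l: Loose aluminium L bracket: web 100 x 12 mm along x at y = -19, one foot 12 thick at the x = -50 end reaching y = +25. 100 x 50 mm in plan, 28 high, 0.08 to 0.22 kg. Origin: centre of that rectangle on the underside. One of L, U, Z (it varies) lies in the kit box; the other two stay on a 44 mm high kraft pack at the far right of the work.
- bracket_l_grip (a point): Grip point on the L bracket's web near its balance point: bracket frame x = -10, y = -19 mm, 22 mm above its underside; the web is 12 mm thick across the bracket's y.
- bracket_u: Loose aluminium U bracket: web 100 x 12 mm along x at y = -19, a foot 12 thick at each end reaching y = +25. 100 x 50 mm in plan, 28 high, 0.08 to 0.22 kg. Origin: centre of that rectangle on the underside. One of L, U, Z (it varies) lies in the kit box; the other two stay on a 44 mm high kraft pack at the far right of the work.
- bracket_u_grip (a point): Grip point on the U bracket's web near its balance point: bracket frame x = 0, y = -19 mm, 22 mm above its underside; the web is 12 mm thick across the bracket's y.
- bracket_z: Loose aluminium Z bracket: web 100 x 12 mm along x at y = 0, a foot 12 thick at x = -50 reaching y = +25, another at x = +50 reaching y = -25. 100 x 50 mm in plan, 28 high, 0.08 to 0.22 kg. Origin: centre of that rectangle on the underside. One of L, U, Z (it varies) lies in the kit box; the other two stay on a 44 mm high kraft pack at the far right of the work.
- bracket_z_grip (a point): Grip point on the Z bracket's web near its balance point: bracket frame x = 0, y = 0 mm, 22 mm above its underside; the web is 12 mm thick across the bracket's y.
- tray_l: Fixed plywood stock tray for L brackets, outer 170 (x) x 130 (y) x 35 mm, walls and floor 4 mm. Origin: centre of underside; +x away from the robot. A fixed L sample lies at the far end (x = 26 to 76, y = -50 to 50, top z = 32 mm); the floor from x = -81 to 26, y = -61 to 61 is free. The trays' order varies.
- tray_u: Fixed plywood stock tray for U brackets, outer 170 (x) x 130 (y) x 35 mm, walls and floor 4 mm. Origin: centre of underside; +x away from the robot. A fixed U sample lies at the far end (x = 26 to 76, y = -50 to 50, top z = 32 mm); the floor from x = -81 to 26, y = -61 to 61 is free. The trays' order varies.
- tray_z: Fixed plywood stock tray for Z brackets, outer 170 (x) x 130 (y) x 35 mm, walls and floor 4 mm. Origin: centre of underside; +x away from the robot. A fixed Z sample lies at the far end (x = 26 to 76, y = -50 to 50, top z = 32 mm); the floor from x = -81 to 26, y = -61 to 61 is free. The trays' order varies.
- tape_roll: Bystander: roll of brown packing tape lying flat, 110 mm across, 48 mm high. Origin: centre of its underside.
- stapler: Bystander: desk stapler, 150 x 36 x 54 mm. Origin: centre of its underside.
There are look-alikes about, which are no part of the job. What is shaped like the bracket_l but turquoise is not meant.

How it is judged (in metres and radians):
On the way, in this order (a step that is already met when the one before it is completed fails the run):
1. the stray bracket lies flat in the stock tray of its own shape (((distance of bracket_l from where it was at the start of the episode above 0.08 m and (x of bracket_l in the frame of tray_l between -0.062 and 0.062 m and y of bracket_l in the frame of tray_l between -0.042 and 0.042 m and z of bracket_l in the frame of tray_l between 0 and 0.0345 m and angle between bracket_l's own z axis and vertical below 0.08 rad and linear speed of bracket_l below 0.03 m/s)) or (distance of bracket_u from where it was at the start of the episode above 0.08 m and (x of bracket_u in the frame of tray_u between -0.062 and 0.062 m and y of bracket_u in the frame of tray_u between -0.042 and 0.042 m and z of bracket_u in the frame of tray_u between 0 and 0.0345 m and angle between bracket_u's own z axis and vertical below 0.08 rad and linear speed of bracket_u below 0.03 m/s)) or (distance of bracket_z from where it was at the start of the episode above 0.08 m and (x of bracket_z in the frame of tray_z between -0.062 and 0.062 m and y of bracket_z in the frame of tray_z between -0.042 and 0.042 m and z of bracket_z in the frame of tray_z between 0 and 0.0345 m and angle between bracket_z's own z axis and vertical below 0.08 rad and linear speed of bracket_z below 0.03 m/s)))), for 0.2 s.
2. the lid is fully home on the kit box (x of lid in the frame of kit_box between -0.006 and 0.006 m and y of lid in the frame of kit_box between -0.006 and 0.006 m and z of lid in the frame of kit_box between 0.043 and 0.0485 m and angle between lid's own z axis and vertical below 0.025 rad and angle between the x axis of lid and the x axis of kit_box, either way round below 0.06 rad and linear speed of lid below 0.03 m/s), for 0.2 s.
At the end, for the whole second after the job is handed in: The stray bracket lies flat (0.08 rad) at rest inside the tray of its shape (origin within 62 mm in x, 42 mm in y of its middle); the other two brackets have not moved 30 mm; the lid is home on the kit box: 43 to 48.5 mm above its underside, level (0.025 rad), square (0.06 rad), centred (6 mm) (all of step 2 and (distance of bracket_l from where it was at the start of the episode below 0.03 m or (x of bracket_l in the frame of tray_l between -0.062 and 0.062 m and y of bracket_l in the frame of tray_l between -0.042 and 0.042 m and z of bracket_l in the frame of tray_l between 0 and 0.0345 m and angle between bracket_l's own z axis and vertical below 0.08 rad and linear speed of bracket_l below 0.03 m/s)) and (distance of bracket_u from where it was at the start of the episode below 0.03 m or (x of bracket_u in the frame of tray_u between -0.062 and 0.062 m and y of bracket_u in the frame of tray_u between -0.042 and 0.042 m and z of bracket_u in the frame of tray_u between 0 and 0.0345 m and angle between bracket_u's own z axis and vertical below 0.08 rad and linear speed of bracket_u below 0.03 m/s)) and (distance of bracket_z from where it was at the start of the episode below 0.03 m or (x of bracket_z in the frame of tray_z between -0.062 and 0.062 m and y of bracket_z in the frame of tray_z between -0.042 and 0.042 m and z of bracket_z in the frame of tray_z between 0 and 0.0345 m and angle between bracket_z's own z axis and vertical below 0.08 rad and linear speed of bracket_z below 0.03 m/s))); the robot touches nothing.
It fails at once if the tape roll or the stapler is moved more than 40 mm (distance of any of tape_roll, stapler from where it was at the start of the episode above 0.04 m).
It fails at once if a second bracket is moved: the two on the kraft pack are to be left alone (distance of each of bracket_l, bracket_u from where it was at the start of the episode above 0.04 m or distance of each of bracket_l, bracket_z from where it was at the start of the episode above 0.04 m or distance of each of bracket_u, bracket_z from where it was at the start of the episode above 0.04 m).
It fails at once if a bracket is dropped (falls free from more than about 30 mm) ((linear speed of bracket_l above 0.75 m/s and contact force between bracket_l and anything else below 0.05 N) or (linear speed of bracket_u above 0.75 m/s and contact force between bracket_u and anything else below 0.05 N) or (linear speed of bracket_z above 0.75 m/s and contact force between bracket_z and anything else below 0.05 N)).
It fails at once if the lid is dropped (falls free from more than about 30 mm) (linear speed of lid above 0.75 m/s and contact force between lid and anything else below 0.05 N).
It also fails if it takes over 48 s, if anything falls off the work surface, if the arm or the gripper's body presses on something with over 40 N, if the wrist force passes 120 N, or if a joint passes its speed limit or range.

## Working session

There is one attempt and no reset: what is moved stays moved. The work goes in short steps, Python scripts to look and compute and a tool call to move; the robot and the scene stay as the last step left them, time stands still between calls to the robot, and variables do not carry over. Pictures are saved under pics/ and viewed, and the job is handed in when it is done.

Besides the shell and the picture viewer there is one more tool, called after "Emit:" as name(argument=value, ...), one argument or row to a line, values as JSON. carry_out: Moves the arm, as the interface text tells. Its arguments: {"type":"object","properties":{"increments":{"type":"array"}},"required":["increments"]}

```bash
ls; mkdir -p pics; cat > h.py <<'E'
import numpy as np, cv2
from cell import monitor, imaging, ticket
def snap(name,tag):
    s=imaging.snapshot(name); cv2.imwrite(f'pics/{tag}.png',s['pixels']); np.savez(f'{tag}.npz',**s); return s
def load(tag): return dict(np.load(f'{tag}.npz'))
def w(s,u,v,d=None):
    R=cv2.Rodrigues(s['rvec'])[0]; K=s['intrinsics']
    if d is None: d=float(np.median([x for x in s['depth'][v-1:v+2,u-1:u+2].ravel() if x>0] or [0]))
    p=np.linalg.inv(K)@np.array([u,v,1.])*d
    return R.T@(p-np.ravel(s['tvec']))
def wz(s,u,v,z):
    R=cv2.Rodrigues(s['rvec'])[0]; K=s['intrinsics']
    r=R.T@np.linalg.inv(K)@np.array([u,v,1.]); c=-R.T@np.ravel(s['tvec'])
    return c+r*(z-c[2])/r[2]
def cloud(s):
    R=cv2.Rodrigues(s['rvec'])[0]; K=s['intrinsics']
    v,u=np.mgrid[:400,:640]; d=s['depth']
    p=np.stack([u*d,v*d,d],-1)@np.linalg.inv(K).T
    P=(p-np.ravel(s['tvec']))@R; P[d==0]=np.nan
    return P
E
python3 - <<'E'
from h import *
s=snap('scene','scene0');t=snap('top','top0');w_=snap('wrist','wr0')
for x in(s,t,w_):
    R=cv2.Rodrigues(x['rvec'])[0];print(-R.T@np.ravel(x['tvec']),R[2],x['intrinsics'][0,0])
o=monitor.observe()
for k in o: print(k,np.round(o[k],4).tolist())
E
```

```text
pics
[0.8136052  0.33455695 0.89044244] [-0.37473777 -0.36081073 -0.8540417 ] 372.2936278441765
[ 0.22281561 -0.00900031  1.30396478] [ 0.17847231  0.00716654 -0.98391884] 414.98038014692656
[0.08029019 0.674056   0.37384384] [ 0.26970998 -0.06257446 -0.96090633] 321.5810750833408
t 0.15
qpos [-85.7989, 24.4434, 4.2321, 92.0436, -1.9535, 63.6443, -3.845]
joint_velocities [-0.0297, -0.1134, 0.0935, -0.1024, 0.0684, 0.1015, 0.0286]
tau [0.0042, -95.0308, 3.764, -46.3757, 0.0194, 0.0078, 0.0]
tcp_pos [0.1491, 0.658, 0.2308]
orientation [[-0.9753, 0.221, -0.0002], [0.221, 0.9753, -0.001], [-0.0001, -0.001, -1.0]]
contact_force [-1.0464, -0.1531, 0.2137]
moment [0.0617, -0.0212, 0.035]
finger_gap 0.0856
```

View pics/scene0.png

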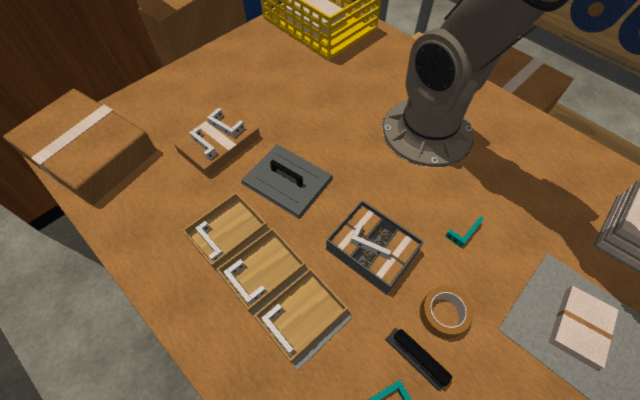

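View pics/top0.png

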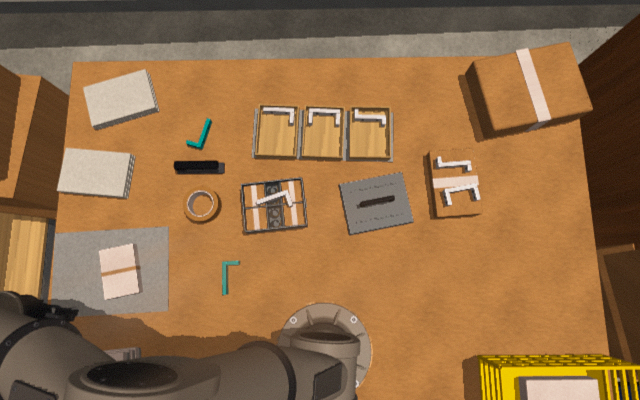

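View pics/wr0.png

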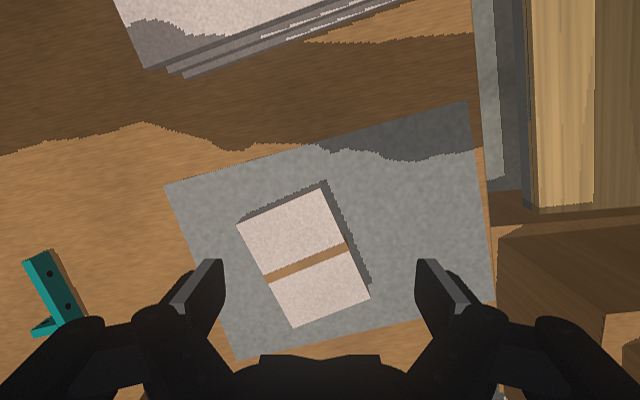

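```bash
python3 - <<'E'
from h import *
s=load('top0');t=load('scene0')
a=cv2.resize(s['pixels'][90:245,230:500],None,fx=2.9,fy=2.9,interpolation=cv2.INTER_CUBIC)
cv2.imwrite('pics/topc.png',a)
a=cv2.resize(t['pixels'][90:370,160:440],None,fx=2.1,fy=2.1,interpolation=cv2.INTER_CUBIC)
cv2.imwrite('pics/scc.png',a)
E
```

```text
(no output)
```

View pics/topc.png

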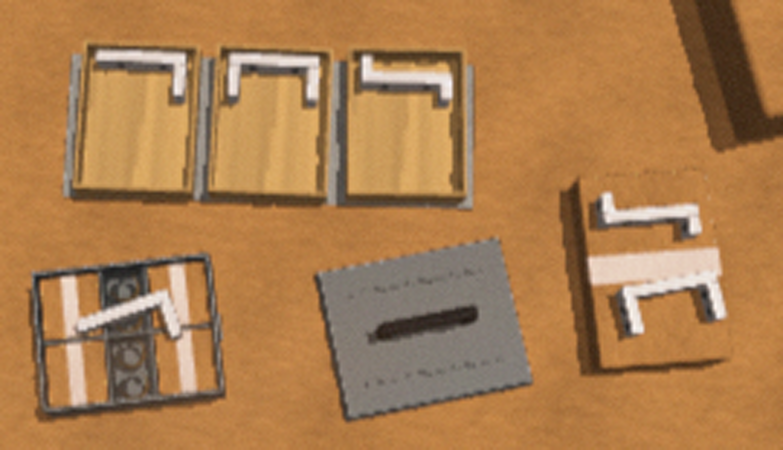

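View pics/scc.png

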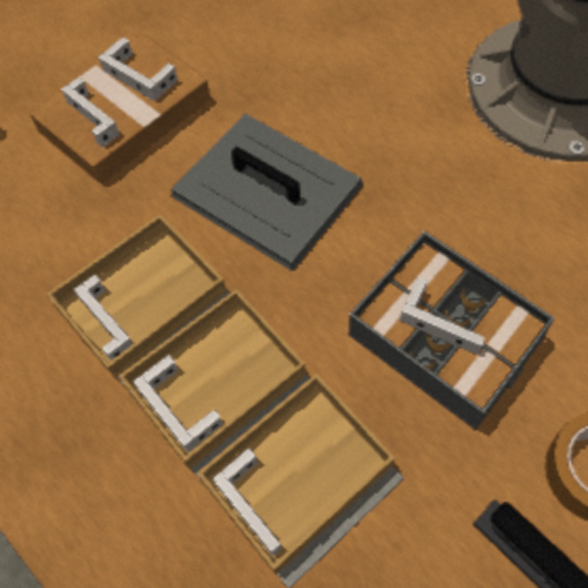

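The stray bracket is the bare L at top px (272,197), scene px (375,240). What could be taken for it:
- the fixed L sample in the tray, top px (280,113)
- the turquoise Ls, top px (203,134) and (228,275)
- the U and Z on the kraft pack, top px (462,190) and (455,163)

The target tray is the leftmost one in the top view (277,132), which holds the L sample. Measuring next.

```bash
cat >> h.py <<'E'
def rect(P,m):
    q=P[m][:,:2]; r=cv2.minAreaRect((q*1000).astype(np.float32)); return np.round(r[0],1),np.round(r[1],1),round(r[2],2),len(q)
E
python3 - <<'E'
from h import *
for n in('top0','scene0'):
    s=load(n);P=cloud(s);z=P[...,2];b=s['pixels'].astype(int);x,y=P[...,0],P[...,1]
    print(n, 'box centre px', [np.round(w(s,*p),3) for p in ({'top0':[(272,197),(376,203),(277,140),(323,140),(200,205)],'scene0':[(375,240),(287,175),(305,310),(260,260),(445,310)]}[n])])
    sat=b.max(-1)-b.min(-1)
    roi=(x>.3)&(x<.7)&(y>0)&(y<.35)
    zz=z[roi&(z>.01)];print('hist',np.histogram(zz,np.arange(.0,.09,.004)))
    kb=(x>.3)&(x<.62)&(y>0.03)&(y<.3)
    c=P[kb&(z>.05)&(z<.066)];print('rim',np.nanmin(c,0),np.nanmax(c,0))
    print('rim rect',rect(P,kb&(z>.053)&(z<.067)&(b.max(-1)<120)))
    m=kb&(z>.066);print('bracket',rect(P,m),np.median(z[m]))
    lid=(x>.3)&(x<.7)&(y>-.35)&(y<.05)
    m=lid&(z>.04)&(z<.07)&(b.max(-1)<70);print('handle',rect(P,m),np.median(z[m]),P[m].mean(0))
    m=lid&(z>.008)&(z<.03)&(sat<25);print('lid',rect(P,m),np.median(z[m]))
    m=lid&(z>.014)&(z<.022)&(sat<25);print('lidplate',rect(P,m),np.median(z[m]))
E
```

```text
top0 box centre px [array([0.454, 0.149, 0.073]), array([ 0.436, -0.167,  0.049]), array([0.655, 0.143, 0.01 ]), array([ 0.654, -0.007,  0.008]), array([ 0.445,  0.389, -0.002])]
hist (array([   0,    0,  331,  204,   86,   65,   80,   91,  143,  301,  807,
       1002,  267,  108,  178,  149,   37,   79,   89,   15,    0,    0]), array([0.   , 0.004, 0.008, 0.012, 0.016, 0.02 , 0.024, 0.028, 0.032,
       0.036, 0.04 , 0.044, 0.048, 0.052, 0.056, 0.06 , 0.064, 0.068,
       0.072, 0.076, 0.08 , 0.084, 0.088]))
rim [0.35065658 0.04690119 0.05001213] [0.51775662 0.24743406 0.06597962]
rim rect (array([434.4, 146.9]), array([150.3, 190.2]), 5.87, 288)
bracket (array([450.3, 143.6]), array([205.9,  93.2]), 42.38, 196) 0.07216355058667492
handle (array([ 443.4, -169.4]), array([ 14.7, 104.1]), 10.52, 168) 0.055823818661449004 [ 0.44255969 -0.16940044  0.05521405]
lid (array([ 536.7, -153.9]), array([354.1, 203.9]), 9.84, 3084) 0.018392168439401318
lidplate (array([ 537.1, -153. ]), array([353. , 200.8]), 10.66, 2648) 0.018298602405082152
scene0 box centre px [array([0.411, 0.137, 0.005])
[... 294 characters left out ...]
, 0.004, 0.008, 0.012, 0.016, 0.02 , 0.024, 0.028, 0.032,
       0.036, 0.04 , 0.044, 0.048, 0.052, 0.056, 0.06 , 0.064, 0.068,
       0.072, 0.076, 0.08 , 0.084, 0.088]))
rim [0.35390009 0.04744348 0.05000898] [0.5213288  0.25038133 0.06575806]
rim rect (array([437.1, 149.3]), array([151.5, 189.1]), 5.86, 700)
bracket (array([440.4, 145.2]), array([52.3, 99. ]), 19.23, 296) 0.072419640783939
handle (array([ 457.5, -237.7]), array([ 58.6, 242.5]), 20.52, 219) 0.05560272822624516 [ 0.44810717 -0.16749016  0.05383147]
lid (array([ 525.4, -151.8]), array([326. , 204.4]), 10.91, 3168) 0.018752312160964194
lidplate (array([ 446.2, -168.2]), array([163.9, 201.7]), 10.71, 2925) 0.018761269139160895
```

```bash
python3 - <<'E'
from h import *
for n in('top0','scene0'):
    s=load(n);P=cloud(s);z=P[...,2];b=s['pixels'].astype(int);x,y=P[...,0],P[...,1]
    kb=(x>.36)&(x<.51)&(y>0.06)&(y<.235)&(b.min(-1)>110)
    m=kb&(z>.066)&(z<.08);print('bracket',rect(P,m),np.median(z[m]))
    for k,(y0,y1) in dict(L=(.075,.225),U=(-.085,.06),Z=(-.25,-.08)).items():
        tr=(x>.55)&(x<.80)&(y>y0)&(y<y1)
        m=tr&(z>.027)&(z<.042)&(b.min(-1)<110);print(k,rect(P,m),np.median(z[m]))
    tr=(x>.58)&(x<.68)&(y>.1)&(y<.18);print('floor',np.nanmedian(z[tr]))
    m=(x>.55)&(x<.80)&(y>.085)&(y<.2)&(z>.024)&(b.min(-1)>120); print('sample',rect(P,m),np.median(z[m]))
    lid=(x>.3)&(x<.57)&(y>-.29)&(y<.0)
    m=lid&(z>.008)&(z<.03)&(b.max(-1)-b.min(-1)<25);print('lid',rect(P,m))
    m=lid&(z>.048)&(z<.065)&(b.max(-1)<70);print('handle',rect(P,m),P[m].mean(0))
E
```

```text
bracket (array([438.2, 143.3]), array([ 50.7, 100.2]), 18.28, 182) 0.07230495729337176
L (array([679.9, 140.8]), array([131.2, 174.1]), 87.14, 346) 0.03689347808776164
U (array([673.8,  -7.2]), array([129.6, 172.6]), 86.78, 311) 0.037574520071059145
Z (array([ 670.1, -156.9]), array([129.6, 172. ]), 88.02, 329) 0.03721457085391292
floor 0.008268354280409803
sample (array([734.1, 137.7]), array([101. ,  54.7]), 85.98, 161) 0.03604902713591668
lid (array([ 443.2, -169.9]), array([162. , 202.4]), 10.63, 3057)
handle (array([ 443.4, -169.4]), array([ 14.7, 104.1]), 10.5, 159) [ 0.44306348 -0.17066374  0.05579293]
bracket (array([439.7, 145. ]), array([50.9, 99.1]), 19.19, 259) 0.0726796086320394
L (array([681.8, 142.1]), array([131.3, 170.6]), 86.99, 706) 0.03879592487892075
U (array([675.8,  -5.8]), array([132. , 170.8]), 86.92, 654) 0.03831371055900393
Z (array([ 672.3, -154.8]), array([133.2, 170.7]), 88.25, 701) 0.03746519594300973
floor 0.009029454496008763
sample (array([733.6, 139.6]), array([99.5, 48.7]), 86.93, 338) 0.036905235988306
lid (array([ 446.6, -167. ]), array([165.4, 204.4]), 10.91, 3165)
handle (array([ 446.1, -168. ]), array([ 16.3, 104.3]), 10.59, 192) [ 0.44744664 -0.16637249  0.05525487]
```

```bash
cat > plan.py <<'E'
import sys
from h import *
from scipy.spatial.transform import Rotation as Ro
def plan(tgt,yaw,jaw,step=.036,pos=None,R=None):
    """yaw: azimuth deg of tool y, tool z down"""
    o=monitor.observe()
    if pos is None: pos=np.array(o['tcp_pos']);R=np.array(o['orientation'])
    c=[]
    for a in (yaw,yaw+180):
        a=np.radians(a);Y=np.array([np.cos(a),np.sin(a),0]);Z=np.array([0,0,-1.]);c.append(np.stack([np.cross(Y,Z),Y,Z],1))
    T=min(c,key=lambda T:Ro.from_matrix(R.T@T).magnitude())
    rv=Ro.from_matrix(R.T@T).as_rotvec();d=np.array(tgt)-pos
    n=int(np.ceil(max(np.linalg.norm(d)/step,np.linalg.norm(rv)/.12,1)))
    print('n',n,'rot',np.round(rv,3))
    out=[]
    for i in range(n):
        dt=R.T@d/n
        out.append('{"rx":%.3f,"ry":%.3f,"rz":%.3f,"dx":%.4f,"dy":%.4f,"dz":%.4f,"jaw":%g}'%(*(rv/n),*dt,jaw))
        R=R@Ro.from_rotvec(rv/n).as_matrix()
    print(',\n'.join(out))
if __name__=='__main__':
    a=[float(v) for v in sys.argv[1:]];plan(a[:3],a[3],a[4],a[5] if len(a)>5 else .036)
E
python3 plan.py .46 .142 .22 18.7 0
```

```text
n 17 rot [-1.000e-03  1.000e-03  1.022e+00]
{"rx":-0.000,"ry":0.000,"rz":0.060,"dx":-0.0245,"dy":-0.0256,"dz":0.0007,"jaw":0},
{"rx":-0.000,"ry":0.000,"rz":0.060,"dx":-0.0260,"dy":-0.0240,"dz":0.0007,"jaw":0},
{"rx":-0.000,"ry":0.000,"rz":0.060,"dx":-0.0274,"dy":-0.0224,"dz":0.0007,"jaw":0},
{"rx":-0.000,"ry":0.000,"rz":0.060,"dx":-0.0287,"dy":-0.0207,"dz":0.0007,"jaw":0},
{"rx":-0.000,"ry":0.000,"rz":0.060,"dx":-0.0299,"dy":-0.0190,"dz":0.0007,"jaw":0},
{"rx":-0.000,"ry":0.000,"rz":0.060,"dx":-0.0310,"dy":-0.0172,"dz":0.0006,"jaw":0},
{"rx":-0.000,"ry":0.000,"rz":0.060,"dx":-0.0320,"dy":-0.0153,"dz":0.0006,"jaw":0},
{"rx":-0.000,"ry":0.000,"rz":0.060,"dx":-0.0328,"dy":-0.0133,"dz":0.0006,"jaw":0},
{"rx":-0.000,"ry":0.000,"rz":0.060,"dx":-0.0336,"dy":-0.0113,"dz":0.0006,"jaw":0},
{"rx":-0.000,"ry":0.000,"rz":0.060,"dx":-0.0342,"dy":-0.0093,"dz":0.0006,"jaw":0},
{"rx":-0.000,"ry":0.000,"rz":0.060,"dx":-0.0347,"dy":-0.0072,"dz":0.0006,"jaw":0},
{"rx":-0.000,"ry":0.000,"rz":0.060,"dx":-0.0351,"dy":-0.0051,"dz":0.0006,"jaw":0},
{"rx":-0.000,"ry":0.000,"rz":0.060,"dx":-0.0353,"dy":-0.0030,"dz":0.0006,"jaw":0},
{"rx":-0.000,"ry":0.000,"rz":0.060,"dx":-0.0354,"dy":-0.0009,"dz":0.0006,"jaw":0},
{"rx":-0.000,"ry":0.000,"rz":0.060,"dx":-0.0354,"dy":0.0013,"dz":0.0006,"jaw":0},
{"rx":-0.000,"ry":0.000,"rz":0.060,"dx":-0.0353,"dy":0.0034,"dz":0.0006,"jaw":0},
{"rx":-0.000,"ry":0.000,"rz":0.060,"dx":-0.0350,"dy":0.0055,"dz":0.0006,"jaw":0}
```

Emit:
carry_out(
  increments=[
    {"rz":0.06,"dx":-0.0245,"dy":-0.0256,"dz":0.0007,"jaw":0},
    {"rz":0.06,"dx":-0.026,"dy":-0.024,"dz":0.0007,"jaw":0},
    {"rz":0.06,"dx":-0.0274,"dy":-0.0224,"dz":0.0007,"jaw":0},
    {"rz":0.06,"dx":-0.0287,"dy":-0.0207,"dz":0.0007,"jaw":0},
    {"rz":0.06,"dx":-0.03,"dy":-0.019,"dz":0.0007,"jaw":0},
    {"rz":0.06,"dx":-0.031,"dy":-0.0172,"dz":0.0006,"jaw":0},
    {"rz":0.06,"dx":-0.032,"dy":-0.0153,"dz":0.0006,"jaw":0},
    {"rz":0.06,"dx":-0.0328,"dy":-0.0133,"dz":0.0006,"jaw":0},
    {"rz":0.06,"dx":-0.0336,"dy":-0.0113,"dz":0.0006,"jaw":0},
    {"rz":0.06,"dx":-0.0342,"dy":-0.0093,"dz":0.0006,"jaw":0},
    {"rz":0.06,"dx":-0.0347,"dy":-0.0072,"dz":0.0006,"jaw":0},
    {"rz":0.06,"dx":-0.035,"dy":-0.005,"dz":0.0006,"jaw":0},
  ],
)

```text
invalid input at $.increments[0]: expected keys rx, ry, rz, dx, dy, dz, jaw
```

```bash
python3 plan.py .46 .142 .22 18.7 0
```

```text
n 17 rot [-1.000e-03  1.000e-03  1.022e+00]
{"rx":-0.000,"ry":0.000,"rz":0.060,"dx":-0.0245,"dy":-0.0256,"dz":0.0007,"jaw":0},
{"rx":-0.000,"ry":0.000,"rz":0.060,"dx":-0.0260,"dy":-0.0240,"dz":0.0007,"jaw":0},
{"rx":-0.000,"ry":0.000,"rz":0.060,"dx":-0.0274,"dy":-0.0224,"dz":0.0007,"jaw":0},
{"rx":-0.000,"ry":0.000,"rz":0.060,"dx":-0.0287,"dy":-0.0207,"dz":0.0007,"jaw":0},
{"rx":-0.000,"ry":0.000,"rz":0.060,"dx":-0.0299,"dy":-0.0190,"dz":0.0007,"jaw":0},
{"rx":-0.000,"ry":0.000,"rz":0.060,"dx":-0.0310,"dy":-0.0172,"dz":0.0006,"jaw":0},
{"rx":-0.000,"ry":0.000,"rz":0.060,"dx":-0.0320,"dy":-0.0153,"dz":0.0006,"jaw":0},
{"rx":-0.000,"ry":0.000,"rz":0.060,"dx":-0.0328,"dy":-0.0133,"dz":0.0006,"jaw":0},
{"rx":-0.000,"ry":0.000,"rz":0.060,"dx":-0.0336,"dy":-0.0113,"dz":0.0006,"jaw":0},
{"rx":-0.000,"ry":0.000,"rz":0.060,"dx":-0.0342,"dy":-0.0093,"dz":0.0006,"jaw":0},
{"rx":-0.000,"ry":0.000,"rz":0.060,"dx":-0.0347,"dy":-0.0072,"dz":0.0006,"jaw":0},
{"rx":-0.000,"ry":0.000,"rz":0.060,"dx":-0.0351,"dy":-0.0051,"dz":0.0006,"jaw":0},
{"rx":-0.000,"ry":0.000,"rz":0.060,"dx":-0.0353,"dy":-0.0030,"dz":0.0006,"jaw":0},
{"rx":-0.000,"ry":0.000,"rz":0.060,"dx":-0.0354,"dy":-0.0009,"dz":0.0006,"jaw":0},
{"rx":-0.000,"ry":0.000,"rz":0.060,"dx":-0.0354,"dy":0.0013,"dz":0.0006,"jaw":0},
{"rx":-0.000,"ry":0.000,"rz":0.060,"dx":-0.0353,"dy":0.0034,"dz":0.0006,"jaw":0},
{"rx":-0.000,"ry":0.000,"rz":0.060,"dx":-0.0350,"dy":0.0055,"dz":0.0006,"jaw":0}
```

Emit:
carry_out(
  increments=[
    {"rx":0,"ry":0,"rz":0.06,"dx":-0.0245,"dy":-0.0256,"dz":0.0007,"jaw":0},
    {"rx":0,"ry":0,"rz":0.06,"dx":-0.026,"dy":-0.024,"dz":0.0007,"jaw":0},
    {"rx":0,"ry":0,"rz":0.06,"dx":-0.0274,"dy":-0.0224,"dz":0.0007,"jaw":0},
    {"rx":0,"ry":0,"rz":0.06,"dx":-0.0287,"dy":-0.0207,"dz":0.0007,"jaw":0},
    {"rx":0,"ry":0,"rz":0.06,"dx":-0.03,"dy":-0.019,"dz":0.0007,"jaw":0},
    {"rx":0,"ry":0,"rz":0.06,"dx":-0.031,"dy":-0.0172,"dz":0.0006,"jaw":0},
    {"rx":0,"ry":0,"rz":0.06,"dx":-0.032,"dy":-0.0153,"dz":0.0006,"jaw":0},
    {"rx":0,"ry":0,"rz":0.06,"dx":-0.0328,"dy":-0.0133,"dz":0.0006,"jaw":0},
    {"rx":0,"ry":0,"rz":0.06,"dx":-0.0336,"dy":-0.0113,"dz":0.0006,"jaw":0},
    {"rx":0,"ry":0,"rz":0.06,"dx":-0.0342,"dy":-0.0093,"dz":0.0006,"jaw":0},
    {"rx":0,"ry":0,"rz":0.06,"dx":-0.0347,"dy":-0.0072,"dz":0.0006,"jaw":0},
    {"rx":0,"ry":0,"rz":0.06,"dx":-0.035,"dy":-0.005,"dz":0.0006,"jaw":0},
  ],
)

```text
t: 1.15
tcp_pos: [0.3666, 0.2801, 0.219]
orientation: [[-0.571, 0.821, -0.005], [0.821, 0.571, -0.002], [0.001, -0.005, -1.0]]
contact_force: [0.5, 1.6, -0.2]
finger_gap: 0.0429
```

```bash
python3 plan.py .46 .142 .22 18.7 0
```

```text
n 5 rot [-0.005 -0.001  0.281]
{"rx":-0.001,"ry":-0.000,"rz":0.056,"dx":-0.0334,"dy":-0.0004,"dz":-0.0002,"jaw":0},
{"rx":-0.001,"ry":-0.000,"rz":0.056,"dx":-0.0333,"dy":0.0014,"dz":-0.0002,"jaw":0},
{"rx":-0.001,"ry":-0.000,"rz":0.056,"dx":-0.0332,"dy":0.0033,"dz":-0.0002,"jaw":0},
{"rx":-0.001,"ry":-0.000,"rz":0.056,"dx":-0.0330,"dy":0.0052,"dz":-0.0002,"jaw":0},
{"rx":-0.001,"ry":-0.000,"rz":0.056,"dx":-0.0326,"dy":0.0070,"dz":-0.0002,"jaw":0}
```

Emit:
carry_out(
  increments=[
    {"rx":-0.001,"ry":0,"rz":0.056,"dx":-0.0334,"dy":-0.0004,"dz":0,"jaw":0},
    {"rx":-0.001,"ry":0,"rz":0.056,"dx":-0.033,"dy":0.0014,"dz":0,"jaw":0},
    {"rx":-0.001,"ry":0,"rz":0.056,"dx":-0.033,"dy":0.0033,"dz":0,"jaw":0},
    {"rx":-0.001,"ry":0,"rz":0.05,"dx":-0.028,"dy":0.005,"dz":0,"jaw":0},
    {"rx":0,"ry":0,"rz":0.03,"dx":-0.015,"dy":0.003,"dz":0,"jaw":0},
    {"rx":0,"ry":0,"rz":0,"dx":0,"dy":0,"dz":0,"jaw":0},
    {"rx":0,"ry":0,"rz":0,"dx":0,"dy":0,"dz":0,"jaw":0},
  ],
)

```text
t: 1.73
tcp_pos: [0.4514, 0.1473, 0.2193]
orientation: [[-0.327, 0.945, -0.0], [0.945, 0.327, 0.001], [0.001, 0.0, -1.0]]
contact_force: [0.3, 0.2, 0.1]
finger_gap: 0.0425
```

```bash
python3 - <<'E'
from h import *
s=snap('wrist','wr1')
P=cloud(s);z=P[...,2];b=s['pixels'].astype(int);x,y=P[...,0],P[...,1]
m=(x>.36)&(x<.51)&(y>0.06)&(y<.235)&(b.min(-1)>110)&(z>.064)&(z<.08)
print(rect(P,m),np.median(z[m]))
print(np.round(monitor.observe()['qpos'],1))
E
python3 plan.py .46 .142 .22 18.7 0
```

```text
(array([438.6, 144.6]), array([49.7, 98.5]), 18.93, 1742) 0.07243724210059008
[-54.4   6.1  31.1 119.1  -3.9  55.6  -2.2]
n 1 rot [ 0.    -0.001  0.008]
{"rx":0.000,"ry":-0.001,"rz":0.008,"dx":-0.0081,"dy":0.0064,"dz":-0.0007,"jaw":0}
```

View pics/wr1.png

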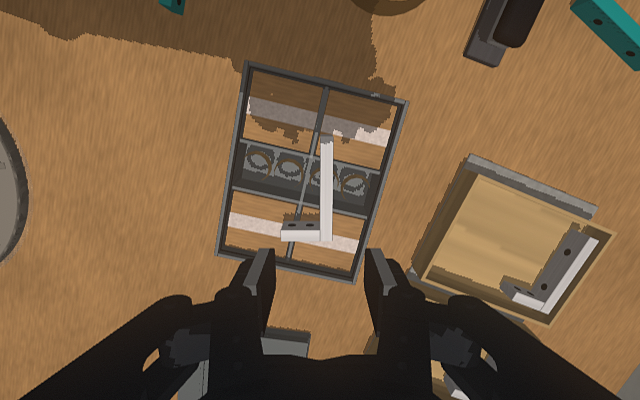

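The wrist picture shows the bare L in the kit box: web at px (327,190), foot at (303,230). The three views agree on its centre to within 2 mm. Descending.

```bash
python3 plan.py .4602 .1412 .10 18.9 0 .02
```

```text
n 6 rot [ 0.    -0.001  0.004]
{"rx":0.000,"ry":-0.000,"rz":0.001,"dx":-0.0015,"dy":0.0011,"dz":0.0199,"jaw":0},
{"rx":0.000,"ry":-0.000,"rz":0.001,"dx":-0.0015,"dy":0.0011,"dz":0.0199,"jaw":0},
{"rx":0.000,"ry":-0.000,"rz":0.001,"dx":-0.0015,"dy":0.0011,"dz":0.0199,"jaw":0},
{"rx":0.000,"ry":-0.000,"rz":0.001,"dx":-0.0015,"dy":0.0011,"dz":0.0199,"jaw":0},
{"rx":0.000,"ry":-0.000,"rz":0.001,"dx":-0.0015,"dy":0.0011,"dz":0.0199,"jaw":0},
{"rx":0.000,"ry":-0.000,"rz":0.001,"dx":-0.0015,"dy":0.0011,"dz":0.0199,"jaw":0}
```

Emit:
carry_out(
  increments=[
    {"rx":0,"ry":0,"rz":0.001,"dx":-0.0015,"dy":0.0011,"dz":0.02,"jaw":0},
    {"rx":0,"ry":0,"rz":0.001,"dx":-0.0015,"dy":0.0011,"dz":0.02,"jaw":0},
    {"rx":0,"ry":0,"rz":0.001,"dx":-0.0015,"dy":0.0011,"dz":0.02,"jaw":0},
    {"rx":0,"ry":0,"rz":0.001,"dx":-0.0015,"dy":0.0011,"dz":0.02,"jaw":0},
    {"rx":0,"ry":0,"rz":0.001,"dx":-0.0015,"dy":0.0011,"dz":0.02,"jaw":0},
    {"rx":0,"ry":0,"rz":0,"dx":-0.001,"dy":0.0011,"dz":0.01,"jaw":0},
    {"rx":0,"ry":0,"rz":0,"dx":0,"dy":0,"dz":0,"jaw":0},
  ],
)

```text
t: 2.37
tcp_pos: [0.4573, 0.1522, 0.1053]
orientation: [[-0.341, 0.94, -0.0], [0.94, 0.341, 0.006], [0.005, 0.002, -1.0]]
contact_force: [-0.4, -0.6, -0.2]
finger_gap: 0.0425
```

```bash
python3 plan.py .4602 .1412 .05 18.9 0 .013
python3 - <<'E'
from h import *
s=snap('wrist','wr2')
E
```

```text
n 5 rot [ 0.002 -0.005  0.018]
{"rx":0.000,"ry":-0.001,"rz":0.004,"dx":-0.0023,"dy":-0.0002,"dz":0.0111,"jaw":0},
{"rx":0.000,"ry":-0.001,"rz":0.004,"dx":-0.0023,"dy":-0.0002,"dz":0.0111,"jaw":0},
{"rx":0.000,"ry":-0.001,"rz":0.004,"dx":-0.0023,"dy":-0.0002,"dz":0.0111,"jaw":0},
{"rx":0.000,"ry":-0.001,"rz":0.004,"dx":-0.0023,"dy":-0.0002,"dz":0.0111,"jaw":0},
{"rx":0.000,"ry":-0.001,"rz":0.004,"dx":-0.0023,"dy":-0.0002,"dz":0.0111,"jaw":0}
```

View pics/wr2.png

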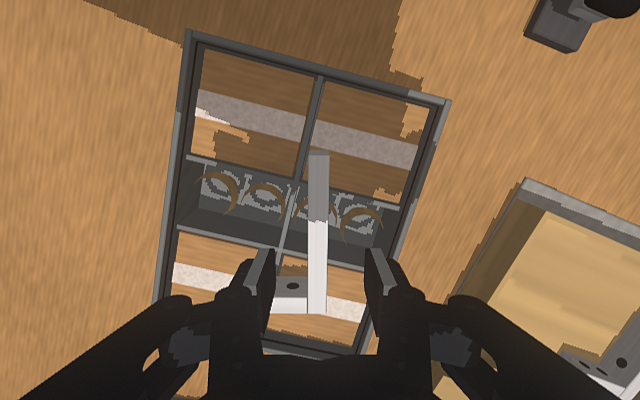

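The close view has the web at px (318,230), midway between the pads (262 and 375). The tool drifted about 10 mm along the web, so I'll correct that as I lower.

Emit:
carry_out(
  increments=[
    {"rx":0,"ry":-0.003,"rz":0.009,"dx":-0.006,"dy":0,"dz":0.002,"jaw":0},
    {"rx":0,"ry":-0.002,"rz":0.008,"dx":-0.006,"dy":0,"dz":0.005,"jaw":0},
    {"rx":0,"ry":0,"rz":0,"dx":-0.001,"dy":0,"dz":0.012,"jaw":0},
    {"rx":0,"ry":0,"rz":0,"dx":0,"dy":0,"dz":0.012,"jaw":0},
    {"rx":0,"ry":0,"rz":0,"dx":0,"dy":0,"dz":0,"jaw":0},
  ],
)

```text
t: 2.83
tcp_pos: [0.4646, 0.141, 0.0779]
orientation: [[-0.325, 0.946, 0.008], [0.946, 0.325, 0.005], [0.002, 0.009, -1.0]]
contact_force: [-0.6, -0.2, -1.0]
finger_gap: 0.0425
```

```bash
python3 plan.py .4602 .1412 .05 18.9 0 .013
```

```text
n 3 rot [ 0.009 -0.002  0.001]
{"rx":0.003,"ry":-0.001,"rz":0.000,"dx":0.0005,"dy":-0.0014,"dz":0.0093,"jaw":0},
{"rx":0.003,"ry":-0.001,"rz":0.000,"dx":0.0005,"dy":-0.0014,"dz":0.0093,"jaw":0},
{"rx":0.003,"ry":-0.001,"rz":0.000,"dx":0.0005,"dy":-0.0014,"dz":0.0093,"jaw":0}
```

Emit:
carry_out(
  increments=[
    {"rx":0.005,"ry":-0.001,"rz":0,"dx":0.001,"dy":-0.003,"dz":0.007,"jaw":0},
    {"rx":0.004,"ry":-0.001,"rz":0,"dx":0,"dy":-0.0015,"dz":0.01,"jaw":0},
    {"rx":0,"ry":0,"rz":0,"dx":0,"dy":0,"dz":0.008,"jaw":0},
    {"rx":0,"ry":0,"rz":0,"dx":0,"dy":0,"dz":0,"jaw":0},
    {"rx":0,"ry":0,"rz":0,"dx":0,"dy":0,"dz":0,"jaw":0},
  ],
)

```text
t: 3.25
tcp_pos: [0.4609, 0.1403, 0.0526]
orientation: [[-0.324, 0.946, 0.002], [0.946, 0.324, 0.001], [0.001, 0.002, -1.0]]
contact_force: [0.3, -0.4, -0.4]
finger_gap: 0.0426
```

```bash
python3 plan.py .4602 .1412 .05 18.9 0 .013
```

```text
n 1 rot [ 0.002 -0.001 -0.   ]
{"rx":0.002,"ry":-0.001,"rz":-0.000,"dx":0.0011,"dy":-0.0004,"dz":0.0026,"jaw":0}
```

Emit:
carry_out(
  increments=[
    {"rx":0.002,"ry":-0.001,"rz":0,"dx":0.0011,"dy":-0.0004,"dz":0.0015,"jaw":0},
    {"rx":0,"ry":0,"rz":0,"dx":0,"dy":0,"dz":0,"jaw":0.4},
    {"rx":0,"ry":0,"rz":0,"dx":0,"dy":0,"dz":0,"jaw":1},
    {"rx":0,"ry":0,"rz":0,"dx":0,"dy":0,"dz":0,"jaw":1},
    {"rx":0,"ry":0,"rz":0,"dx":0,"dy":0,"dz":0,"jaw":1},
    {"rx":0,"ry":0,"rz":0,"dx":0,"dy":0,"dz":0,"jaw":1},
  ],
)

```text
t: 3.75
tcp_pos: [0.4607, 0.1416, 0.0518]
orientation: [[-0.324, 0.946, 0.001], [0.946, 0.324, 0.0], [-0.0, 0.001, -1.0]]
contact_force: [0.1, 0.1, -2.1]
finger_gap: 0.011
```

Emit:
carry_out(
  increments=[
    {"rx":0,"ry":0,"rz":0,"dx":0,"dy":0,"dz":-0.01,"jaw":1},
    {"rx":0,"ry":0,"rz":0,"dx":0,"dy":0,"dz":-0.02,"jaw":1},
    {"rx":0,"ry":0,"rz":0,"dx":0,"dy":0,"dz":-0.025,"jaw":1},
    {"rx":0,"ry":0,"rz":0,"dx":0,"dy":0,"dz":-0.025,"jaw":1},
    {"rx":0,"ry":0,"rz":0,"dx":0,"dy":0,"dz":-0.015,"jaw":1},
    {"rx":0,"ry":0,"rz":0,"dx":0,"dy":0,"dz":0,"jaw":1},
  ],
)

```text
t: 4.25
tcp_pos: [0.4596, 0.1399, 0.1528]
orientation: [[-0.322, 0.947, -0.002], [0.947, 0.322, -0.003], [-0.002, -0.002, -1.0]]
contact_force: [1.8, -0.3, -1.2]
finger_gap: 0.0105
```

```bash
python3 - <<'E'
from h import *
t=np.radians(-3);T=np.array([[np.cos(t),-np.sin(t)],[np.sin(t),np.cos(t)]])
# target bracket origin in tray (-38,0), x axis along tray +y ; grip at bracket(-10,-19)
ex=T@[0,1];ey=T@[-1,0];o=np.array([680.8,141.5])+T@[-38,0]
print(o,o-10*ex-19*ey)
s=snap('wrist','wr3')
E
python3 plan.py .6618 .1325 .15 -3 1 .036
```

```text
[642.85207768 143.48876634] [661.30267928 132.50808782]
n 6 rot [-0.003  0.002  0.38 ]
{"rx":-0.000,"ry":0.000,"rz":0.063,"dx":-0.0120,"dy":0.0316,"dz":0.0002,"jaw":1},
{"rx":-0.000,"ry":0.000,"rz":0.063,"dx":-0.0100,"dy":0.0323,"dz":0.0002,"jaw":1},
{"rx":-0.000,"ry":0.000,"rz":0.063,"dx":-0.0080,"dy":0.0328,"dz":0.0002,"jaw":1},
{"rx":-0.000,"ry":0.000,"rz":0.063,"dx":-0.0059,"dy":0.0333,"dz":0.0003,"jaw":1},
{"rx":-0.000,"ry":0.000,"rz":0.063,"dx":-0.0037,"dy":0.0336,"dz":0.0003,"jaw":1},
{"rx":-0.000,"ry":0.000,"rz":0.063,"dx":-0.0016,"dy":0.0337,"dz":0.0003,"jaw":1}
```

View pics/wr3.png

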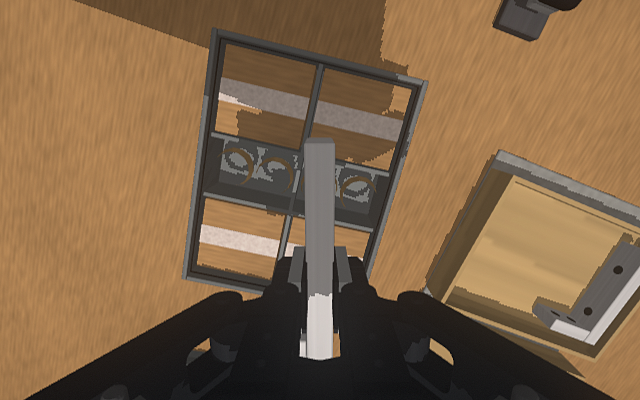

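The bracket is held: its web is between the pads at px (320,250), and the box below is clear. Carrying it to the L tray.

Emit:
carry_out(
  increments=[
    {"rx":0,"ry":0,"rz":0.05,"dx":-0.008,"dy":0.02,"dz":0,"jaw":1},
    {"rx":0,"ry":0,"rz":0.06,"dx":-0.01,"dy":0.032,"dz":0,"jaw":1},
    {"rx":0,"ry":0,"rz":0.063,"dx":-0.008,"dy":0.033,"dz":0,"jaw":1},
    {"rx":0,"ry":0,"rz":0.063,"dx":-0.006,"dy":0.033,"dz":0,"jaw":1},
    {"rx":0,"ry":0,"rz":0.06,"dx":-0.004,"dy":0.033,"dz":0,"jaw":1},
    {"rx":0,"ry":0,"rz":0.04,"dx":-0.002,"dy":0.022,"dz":0,"jaw":1},
    {"rx":0,"ry":0,"rz":0,"dx":0,"dy":0,"dz":0,"jaw":1},
    {"rx":0,"ry":0,"rz":0,"dx":0,"dy":0,"dz":0,"jaw":1},
  ],
)

```text
t: 4.97
tcp_pos: [0.6402, 0.1334, 0.1433]
orientation: [[0.02, 1.0, -0.01], [1.0, -0.02, -0.003], [-0.004, -0.01, -1.0]]
contact_force: [-0.9, -1.0, -2.4]
finger_gap: 0.0113
```

```bash
python3 plan.py .6613 .1325 .10 -3 1 .02;python3 - <<'E'
from h import *
s=snap('wrist','wr4')
P=cloud(s);z=P[...,2];b=s['pixels'].astype(int);x,y=P[...,0],P[...,1]
for k in [(320,160),(320,200),(320,235),(320,345)]: print(k,np.round(w(s,*k),4))
E
```

```text
n 3 rot [-0.01   0.004  0.032]
{"rx":-0.003,"ry":0.001,"rz":0.011,"dx":-0.0001,"dy":0.0072,"dz":0.0144,"jaw":1},
{"rx":-0.003,"ry":0.001,"rz":0.011,"dx":-0.0000,"dy":0.0071,"dz":0.0144,"jaw":1},
{"rx":-0.003,"ry":0.001,"rz":0.011,"dx":0.0000,"dy":0.0071,"dz":0.0144,"jaw":1}
(320, 160) [0.6415 0.1871 0.164 ]
(320, 200) [0.6412 0.1713 0.164 ]
(320, 235) [0.6409 0.1566 0.1642]
(320, 345) [0.6398 0.1035 0.1644]
```

View pics/wr4.png

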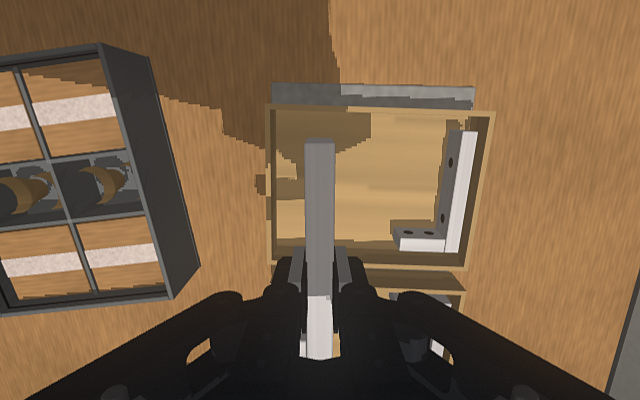

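The web top is level at z = 0.164, and this is the L tray (sample L at px (440,200)). Correcting the offset and lowering.

Emit:
carry_out(
  increments=[
    {"rx":-0.004,"ry":0.001,"rz":0.012,"dx":0,"dy":0.009,"dz":0.008,"jaw":1},
    {"rx":-0.003,"ry":0.001,"rz":0.012,"dx":0,"dy":0.008,"dz":0.015,"jaw":1},
    {"rx":-0.003,"ry":0.001,"rz":0.008,"dx":0,"dy":0.004,"dz":0.015,"jaw":1},
    {"rx":0,"ry":0,"rz":0,"dx":0,"dy":0,"dz":0.01,"jaw":1},
    {"rx":0,"ry":0,"rz":0,"dx":0,"dy":0,"dz":0,"jaw":1},
  ],
)

```text
t: 5.43
tcp_pos: [0.6584, 0.1338, 0.091]
orientation: [[0.051, 0.999, -0.002], [0.999, -0.051, 0.001], [0.001, -0.002, -1.0]]
contact_force: [-0.3, 1.3, -1.9]
finger_gap: 0.0106
```

```bash
python3 plan.py .6613 .1325 .045 -3 1 .02
```

```text
n 3 rot [-0.002 -0.001  0.001]
{"rx":-0.001,"ry":-0.000,"rz":0.000,"dx":-0.0004,"dy":0.0010,"dz":0.0153,"jaw":1},
{"rx":-0.001,"ry":-0.000,"rz":0.000,"dx":-0.0004,"dy":0.0010,"dz":0.0153,"jaw":1},
{"rx":-0.001,"ry":-0.000,"rz":0.000,"dx":-0.0004,"dy":0.0010,"dz":0.0153,"jaw":1}
```

Emit:
carry_out(
  increments=[
    {"rx":-0.002,"ry":-0.001,"rz":0,"dx":-0.001,"dy":0.002,"dz":0.012,"jaw":1},
    {"rx":0,"ry":0,"rz":0,"dx":0,"dy":0.001,"dz":0.014,"jaw":1},
    {"rx":0,"ry":0,"rz":0,"dx":0,"dy":0,"dz":0.014,"jaw":1},
    {"rx":0,"ry":0,"rz":0,"dx":0,"dy":0,"dz":0.004,"jaw":1},
    {"rx":0,"ry":0,"rz":0,"dx":0,"dy":0,"dz":0,"jaw":1},
  ],
)

```text
t: 5.85
tcp_pos: [0.6603, 0.1332, 0.0429]
orientation: [[0.05, 0.999, -0.0], [0.999, -0.05, 0.001], [0.001, -0.0, -1.0]]
contact_force: [-0.2, 0.4, -0.8]
finger_gap: 0.0107
```

```bash
python3 plan.py .6613 .1325 .018 -3 1 .01
python3 - <<'E'
from h import *
s=snap('scene','sc5')
cv2.imwrite('pics/sc5c.png',cv2.resize(s['pixels'][190:370,200:420],None,fx=3,fy=3))
E
```

```text
n 3 rot [-0.    -0.001  0.003]
{"rx":-0.000,"ry":-0.000,"rz":0.001,"dx":-0.0002,"dy":0.0004,"dz":0.0083,"jaw":1},
{"rx":-0.000,"ry":-0.000,"rz":0.001,"dx":-0.0002,"dy":0.0004,"dz":0.0083,"jaw":1},
{"rx":-0.000,"ry":-0.000,"rz":0.001,"dx":-0.0002,"dy":0.0004,"dz":0.0083,"jaw":1}
```

View pics/sc5c.png

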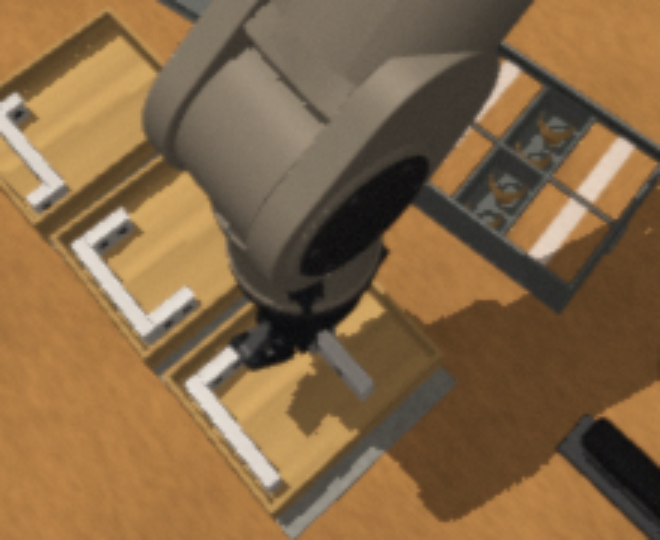

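The crop shows the bracket over the free floor of the L tray, web end at crop px (365,380), clear of the sample. Setting it down gently.

Emit:
carry_out(
  increments=[
    {"rx":0,"ry":0,"rz":0.001,"dx":0,"dy":0.001,"dz":0.008,"jaw":1},
    {"rx":0,"ry":0,"rz":0.001,"dx":0,"dy":0,"dz":0.008,"jaw":1},
    {"rx":0,"ry":0,"rz":0,"dx":0,"dy":0,"dz":0.006,"jaw":1},
    {"rx":0,"ry":0,"rz":0,"dx":0,"dy":0,"dz":0.002,"jaw":1},
    {"rx":0,"ry":0,"rz":0,"dx":0,"dy":0,"dz":0.001,"jaw":1},
  ],
)

```text
t: 6.32
tcp_pos: [0.6623, 0.1333, 0.0171]
orientation: [[0.052, 0.999, 0.002], [0.999, -0.052, 0.001], [0.001, 0.001, -1.0]]
contact_force: [-0.6, 0.9, -0.6]
finger_gap: 0.0107
```

Emit:
carry_out(
  increments=[
    {"rx":0,"ry":0,"rz":0,"dx":0,"dy":0,"dz":0.002,"jaw":1},
    {"rx":0,"ry":0,"rz":0,"dx":0,"dy":0,"dz":0.0015,"jaw":1},
  ],
)

```text
t: 6.48
tcp_pos: [0.6626, 0.1334, 0.0154]
orientation: [[0.052, 0.999, 0.002], [0.999, -0.052, 0.002], [0.002, 0.001, -1.0]]
contact_force: [-20.1, -0.2, 47.0]
finger_gap: 0.0104
```

Contact with the floor at 47 N. Easing off, then opening partway.

Emit:
carry_out(
  increments=[
    {"rx":0,"ry":0,"rz":0,"dx":0,"dy":0,"dz":-0.0015,"jaw":1},
    {"rx":0,"ry":0,"rz":0,"dx":0,"dy":0,"dz":0,"jaw":1},
  ],
)

```text
t: 6.65
tcp_pos: [0.663, 0.1334, 0.0182]
orientation: [[0.052, 0.999, 0.002], [0.999, -0.052, 0.003], [0.003, 0.002, -1.0]]
contact_force: [0.4, 0.2, -1.4]
finger_gap: 0.011
```

Emit:
carry_out(
  increments=[
    {"rx":0,"ry":0,"rz":0,"dx":0,"dy":0,"dz":0.001,"jaw":1},
    {"rx":0,"ry":0,"rz":0,"dx":0,"dy":0,"dz":0.0005,"jaw":0.5},
    {"rx":0,"ry":0,"rz":0,"dx":0,"dy":0,"dz":0,"jaw":0.3},
    {"rx":0,"ry":0,"rz":0,"dx":0,"dy":0,"dz":0,"jaw":0.3},
    {"rx":0,"ry":0,"rz":0,"dx":0,"dy":0,"dz":-0.01,"jaw":0.3},
    {"rx":0,"ry":0,"rz":0,"dx":0,"dy":0,"dz":-0.02,"jaw":0.3},
    {"rx":0,"ry":0,"rz":0,"dx":0,"dy":0,"dz":-0.03,"jaw":0.3},
    {"rx":0,"ry":0,"rz":0,"dx":0,"dy":0,"dz":-0.035,"jaw":0.3},
    {"rx":0,"ry":0,"rz":0,"dx":0,"dy":0,"dz":-0.035,"jaw":0.3},
  ],
)

```text
t: 7.4
tcp_pos: [0.6588, 0.1319, 0.1453]
orientation: [[0.053, 0.999, -0.009], [0.999, -0.053, -0.002], [-0.002, -0.008, -1.0]]
contact_force: [1.4, 0.2, 0.8]
finger_gap: 0.0301
```

```bash
python3 - <<'E'
from h import *
s=snap('wrist','wr6')
P=cloud(s);z=P[...,2];b=s['pixels'].astype(int);x,y=P[...,0],P[...,1]
m=(x>.605)&(x<.68)&(y>0.08)&(y<.21)&(b.max(-1)-b.min(-1)<25)&(z>.026)&(z<.05)&(b.min(-1)>60)
print(rect(P,m),np.percentile(z[m],[10,50,90]))
E
python3 plan.py .45 -.16 .24 10.7 -.5 .036
```

```text
(array([645.3, 145.3]), array([100.5,  49.3]), 85.65, 2549) [0.03525435 0.03637341 0.03729253]
n 11 rot [-0.001 -0.001 -0.24 ]
{"rx":-0.000,"ry":-0.000,"rz":-0.022,"dx":-0.0275,"dy":-0.0178,"dz":-0.0079,"jaw":-0.5},
{"rx":-0.000,"ry":-0.000,"rz":-0.022,"dx":-0.0271,"dy":-0.0184,"dz":-0.0079,"jaw":-0.5},
{"rx":-0.000,"ry":-0.000,"rz":-0.022,"dx":-0.0267,"dy":-0.0190,"dz":-0.0079,"jaw":-0.5},
{"rx":-0.000,"ry":-0.000,"rz":-0.022,"dx":-0.0263,"dy":-0.0196,"dz":-0.0079,"jaw":-0.5},
{"rx":-0.000,"ry":-0.000,"rz":-0.022,"dx":-0.0259,"dy":-0.0202,"dz":-0.0079,"jaw":-0.5},
{"rx":-0.000,"ry":-0.000,"rz":-0.022,"dx":-0.0254,"dy":-0.0207,"dz":-0.0079,"jaw":-0.5},
{"rx":-0.000,"ry":-0.000,"rz":-0.022,"dx":-0.0250,"dy":-0.0213,"dz":-0.0079,"jaw":-0.5},
{"rx":-0.000,"ry":-0.000,"rz":-0.022,"dx":-0.0245,"dy":-0.0218,"dz":-0.0079,"jaw":-0.5},
{"rx":-0.000,"ry":-0.000,"rz":-0.022,"dx":-0.0240,"dy":-0.0224,"dz":-0.0079,"jaw":-0.5},
{"rx":-0.000,"ry":-0.000,"rz":-0.022,"dx":-0.0235,"dy":-0.0229,"dz":-0.0079,"jaw":-0.5},
{"rx":-0.000,"ry":-0.000,"rz":-0.022,"dx":-0.0230,"dy":-0.0234,"dz":-0.0079,"jaw":-0.5}
```

View pics/wr6.png

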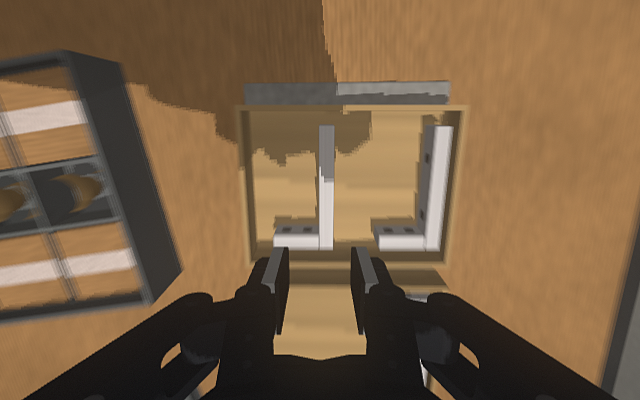

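The bracket lies flat in the L tray: web at px (327,185), top z = 0.036 throughout, centre about (-36, +2) mm in the tray frame. On to the lid.

Emit:
carry_out(
  increments=[
    {"rx":0,"ry":0,"rz":-0.02,"dx":-0.02,"dy":-0.012,"dz":-0.008,"jaw":-0.3},
    {"rx":0,"ry":0,"rz":-0.022,"dx":-0.027,"dy":-0.0184,"dz":-0.008,"jaw":-0.3},
    {"rx":0,"ry":0,"rz":-0.022,"dx":-0.0267,"dy":-0.019,"dz":-0.008,"jaw":-0.3},
    {"rx":0,"ry":0,"rz":-0.022,"dx":-0.0263,"dy":-0.0196,"dz":-0.008,"jaw":-0.3},
    {"rx":0,"ry":0,"rz":-0.022,"dx":-0.026,"dy":-0.02,"dz":-0.008,"jaw":-0.3},
    {"rx":0,"ry":0,"rz":-0.022,"dx":-0.0254,"dy":-0.0207,"dz":-0.008,"jaw":-0.3},
    {"rx":0,"ry":0,"rz":-0.022,"dx":-0.025,"dy":-0.0213,"dz":-0.008,"jaw":-0.3},
    {"rx":0,"ry":0,"rz":-0.022,"dx":-0.0245,"dy":-0.0218,"dz":-0.008,"jaw":-0.3},
    {"rx":0,"ry":0,"rz":-0.022,"dx":-0.024,"dy":-0.022,"dz":-0.008,"jaw":-0.3},
    {"rx":0,"ry":0,"rz":-0.022,"dx":-0.02,"dy":-0.02,"dz":0,"jaw":-0.3},
    {"rx":0,"ry":0,"rz":-0.01,"dx":-0.01,"dy":-0.01,"dz":0,"jaw":-0.3},
    {"rx":0,"ry":0,"rz":0,"dx":0,"dy":0,"dz":0,"jaw":-0.3},
  ],
)

```text
t: 8.45
tcp_pos: [0.4637, -0.1458, 0.2366]
orientation: [[-0.185, 0.983, 0.015], [0.983, 0.185, 0.009], [0.006, 0.016, -1.0]]
contact_force: [-0.8, -0.1, -0.7]
finger_gap: 0.0558
```

```bash
python3 - <<'E'
from h import *
s=snap('wrist','wr7')
P=cloud(s);z=P[...,2];b=s['pixels'].astype(int);x,y=P[...,0],P[...,1]
lid=(x>.3)&(x<.57)&(y>-.29)&(y<.0)
m=lid&(z>.048)&(z<.065)&(b.max(-1)<90);print('handle',rect(P,m),np.median(z[m]))
m=lid&(z>.012)&(z<.025)&(b.max(-1)-b.min(-1)<25);print('lid',rect(P,m))
E
python3 plan.py .445 -.1685 .12 10.7 -.3 .02
```

```text
handle (array([ 444.7, -168. ]), array([ 14. , 104.5]), 10.68, 1308) 0.05610909206714937
lid (array([ 444.9, -168.8]), array([162.2, 201.4]), 10.69, 21839)
n 7 rot [ 0.017 -0.006 -0.   ]
{"rx":0.002,"ry":-0.001,"rz":-0.000,"dx":-0.0029,"dy":-0.0036,"dz":0.0166,"jaw":-0.3},
{"rx":0.002,"ry":-0.001,"rz":-0.000,"dx":-0.0029,"dy":-0.0036,"dz":0.0166,"jaw":-0.3},
{"rx":0.002,"ry":-0.001,"rz":-0.000,"dx":-0.0029,"dy":-0.0036,"dz":0.0166,"jaw":-0.3},
{"rx":0.002,"ry":-0.001,"rz":-0.000,"dx":-0.0029,"dy":-0.0035,"dz":0.0166,"jaw":-0.3},
{"rx":0.002,"ry":-0.001,"rz":-0.000,"dx":-0.0028,"dy":-0.0035,"dz":0.0166,"jaw":-0.3},
{"rx":0.002,"ry":-0.001,"rz":-0.000,"dx":-0.0028,"dy":-0.0034,"dz":0.0166,"jaw":-0.3},
{"rx":0.002,"ry":-0.001,"rz":-0.000,"dx":-0.0028,"dy":-0.0034,"dz":0.0166,"jaw":-0.3}
```

View pics/wr7.png

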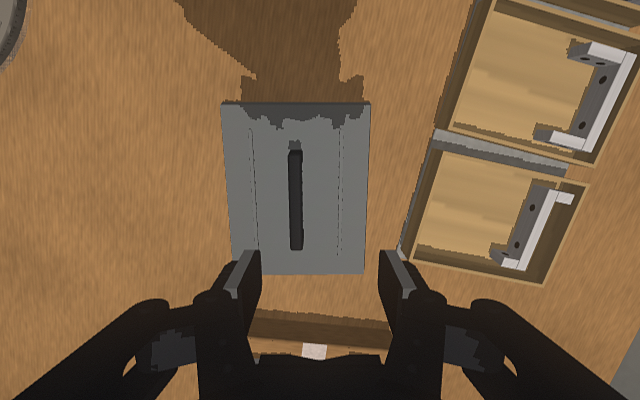

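The wrist picture shows the lid, its bar at px (295,200). All three views agree on handle centre (0.445, -0.168), top z = 0.056. Aligning laterally and descending.

Emit:
carry_out(
  increments=[
    {"rx":0.006,"ry":-0.002,"rz":0,"dx":-0.007,"dy":-0.009,"dz":0.008,"jaw":-0.3},
    {"rx":0.006,"ry":-0.002,"rz":0,"dx":-0.007,"dy":-0.008,"dz":0.02,"jaw":-0.3},
    {"rx":0.003,"ry":-0.002,"rz":0,"dx":-0.006,"dy":-0.006,"dz":0.025,"jaw":-0.3},
    {"rx":0,"ry":0,"rz":0,"dx":0,"dy":0,"dz":0.025,"jaw":-0.3},
    {"rx":0,"ry":0,"rz":0,"dx":0,"dy":0,"dz":0.025,"jaw":-0.3},
    {"rx":0,"ry":0,"rz":0,"dx":0,"dy":0,"dz":0.015,"jaw":-0.3},
    {"rx":0,"ry":0,"rz":0,"dx":0,"dy":0,"dz":0,"jaw":-0.3},
  ],
)

```text
t: 9.08
tcp_pos: [0.4478, -0.1668, 0.1127]
orientation: [[-0.19, 0.982, 0.003], [0.982, 0.19, -0.001], [-0.001, 0.003, -1.0]]
contact_force: [-0.9, 0.5, -1.0]
finger_gap: 0.0556
```

```bash
python3 plan.py .4448 -.1684 .033 10.7 -.3 .015
```

```text
n 6 rot [0.003 0.001 0.004]
{"rx":0.000,"ry":0.000,"rz":0.001,"dx":-0.0001,"dy":-0.0006,"dz":0.0133,"jaw":-0.3},
{"rx":0.000,"ry":0.000,"rz":0.001,"dx":-0.0001,"dy":-0.0006,"dz":0.0133,"jaw":-0.3},
{"rx":0.000,"ry":0.000,"rz":0.001,"dx":-0.0002,"dy":-0.0006,"dz":0.0133,"jaw":-0.3},
{"rx":0.000,"ry":0.000,"rz":0.001,"dx":-0.0002,"dy":-0.0006,"dz":0.0133,"jaw":-0.3},
{"rx":0.000,"ry":0.000,"rz":0.001,"dx":-0.0002,"dy":-0.0005,"dz":0.0133,"jaw":-0.3},
{"rx":0.000,"ry":0.000,"rz":0.001,"dx":-0.0002,"dy":-0.0005,"dz":0.0133,"jaw":-0.3}
```

Emit:
carry_out(
  increments=[
    {"rx":0.002,"ry":0.001,"rz":0.002,"dx":0,"dy":-0.002,"dz":0.01,"jaw":-0.3},
    {"rx":0.001,"ry":0,"rz":0.002,"dx":-0.001,"dy":-0.001,"dz":0.014,"jaw":-0.3},
    {"rx":0,"ry":0,"rz":0,"dx":0,"dy":0,"dz":0.014,"jaw":-0.3},
    {"rx":0,"ry":0,"rz":0,"dx":0,"dy":0,"dz":0.014,"jaw":-0.3},
    {"rx":0,"ry":0,"rz":0,"dx":0,"dy":0,"dz":0.013,"jaw":-0.3},
    {"rx":0,"ry":0,"rz":0,"dx":0,"dy":0,"dz":0.008,"jaw":-0.3},
    {"rx":0,"ry":0,"rz":0,"dx":0,"dy":0,"dz":0,"jaw":-0.3},
    {"rx":0,"ry":0,"rz":0,"dx":0,"dy":0,"dz":0,"jaw":-0.3},
  ],
)

```text
t: 9.75
tcp_pos: [0.4473, -0.167, 0.0371]
orientation: [[-0.19, 0.982, 0.0], [0.982, 0.19, -0.001], [-0.001, 0.0, -1.0]]
contact_force: [0.5, -0.5, -0.3]
finger_gap: 0.0553
```

```bash
python3 plan.py .4448 -.1684 .033 10.7 -.3 .015
```

```text
n 1 rot [0.    0.001 0.004]
{"rx":0.000,"ry":0.001,"rz":0.004,"dx":-0.0009,"dy":-0.0027,"dz":0.0041,"jaw":-0.3}
```

Emit:
carry_out(
  increments=[
    {"rx":0,"ry":0.001,"rz":0.004,"dx":-0.001,"dy":-0.0027,"dz":0.004,"jaw":-0.3},
    {"rx":0,"ry":0,"rz":0,"dx":0,"dy":0,"dz":0,"jaw":0.3},
    {"rx":0,"ry":0,"rz":0,"dx":0,"dy":0,"dz":0,"jaw":1},
    {"rx":0,"ry":0,"rz":0,"dx":0,"dy":0,"dz":0,"jaw":1},
    {"rx":0,"ry":0,"rz":0,"dx":0,"dy":0,"dz":0,"jaw":1},
    {"rx":0,"ry":0,"rz":0,"dx":0,"dy":0,"dz":0,"jaw":1},
    {"rx":0,"ry":0,"rz":0,"dx":0,"dy":0,"dz":0,"jaw":1},
  ],
)

```text
t: 10.33
tcp_pos: [0.4461, -0.1687, 0.0354]
orientation: [[-0.186, 0.983, 0.004], [0.983, 0.186, -0.0], [-0.001, 0.004, -1.0]]
contact_force: [-0.2, 0.9, -3.4]
finger_gap: 0.0127
```

```bash
python3 - <<'E'
from h import *
o=monitor.observe();print(o['tcp_pos'],o['orientation'])
E
```

```text
[ 0.44613885 -0.16865697  0.03541037] [[-1.86019751e-01  9.82538244e-01  3.90535851e-03]
 [ 9.82545717e-01  1.86021269e-01 -2.60610110e-05]
 [-7.52085687e-04  3.83234541e-03 -9.99992374e-01]]
```

Emit:
carry_out(
  increments=[
    {"rx":0,"ry":0,"rz":0,"dx":0,"dy":0,"dz":-0.008,"jaw":1},
    {"rx":0,"ry":0,"rz":0,"dx":0,"dy":0,"dz":-0.015,"jaw":1},
    {"rx":0,"ry":0,"rz":0,"dx":0,"dy":0,"dz":-0.02,"jaw":1},
    {"rx":0,"ry":0,"rz":0,"dx":0,"dy":0,"dz":-0.025,"jaw":1},
    {"rx":0,"ry":0,"rz":0,"dx":0,"dy":0,"dz":-0.025,"jaw":1},
    {"rx":0,"ry":0,"rz":0,"dx":0,"dy":0,"dz":-0.025,"jaw":1},
    {"rx":0,"ry":0,"rz":0,"dx":0,"dy":0,"dz":-0.015,"jaw":1},
    {"rx":0,"ry":0,"rz":0,"dx":0,"dy":0,"dz":0,"jaw":1},
  ],
)

```text
t: 11.0
tcp_pos: [0.4428, -0.1698, 0.1758]
orientation: [[-0.183, 0.983, -0.002], [0.983, 0.183, -0.0], [-0.0, -0.002, -1.0]]
contact_force: [0.7, -0.9, -2.2]
finger_gap: 0.0129
```

```bash
python3 - <<'E'
from h import *
s=snap('wrist','wr8');snap('scene','sc8')
for n in('wr1','wr2','wr3'):
    s=load(n);P=cloud(s);z=P[...,2];b=s['pixels'].astype(int);x,y=P[...,0],P[...,1]
    m=(x>.34)&(x<.53)&(y>0.03)&(y<.26)&(z>.056)&(z<.064)&(b.max(-1)<150)
    print(n,rect(P,m),np.median(z[m]))
E
python3 plan.py .436 .148 .16 5.9 1 .03
```

```text
wr1 (array([435.7, 149.2]), array([150.6, 190.4]), 5.86, 3411) 0.06015886463352455
wr2 (array([435.6, 149.3]), array([150.5, 190. ]), 5.68, 7079) 0.06014476245899574
wr3 (array([435.7, 149.1]), array([150.6, 190.5]), 5.92, 5130) 0.06017093997675515
n 11 rot [-0.004 -0.     0.081]
{"rx":-0.000,"ry":-0.000,"rz":0.007,"dx":0.0284,"dy":0.0048,"dz":0.0012,"jaw":1},
{"rx":-0.000,"ry":-0.000,"rz":0.007,"dx":0.0285,"dy":0.0045,"dz":0.0012,"jaw":1},
{"rx":-0.000,"ry":-0.000,"rz":0.007,"dx":0.0285,"dy":0.0043,"dz":0.0012,"jaw":1},
{"rx":-0.000,"ry":-0.000,"rz":0.007,"dx":0.0285,"dy":0.0041,"dz":0.0012,"jaw":1},
{"rx":-0.000,"ry":-0.000,"rz":0.007,"dx":0.0286,"dy":0.0039,"dz":0.0012,"jaw":1},
{"rx":-0.000,"ry":-0.000,"rz":0.007,"dx":0.0286,"dy":0.0037,"dz":0.0012,"jaw":1},
{"rx":-0.000,"ry":-0.000,"rz":0.007,"dx":0.0286,"dy":0.0035,"dz":0.0012,"jaw":1},
{"rx":-0.000,"ry":-0.000,"rz":0.007,"dx":0.0286,"dy":0.0033,"dz":0.0012,"jaw":1},
{"rx":-0.000,"ry":-0.000,"rz":0.007,"dx":0.0287,"dy":0.0031,"dz":0.0012,"jaw":1},
{"rx":-0.000,"ry":-0.000,"rz":0.007,"dx":0.0287,"dy":0.0029,"dz":0.0012,"jaw":1},
{"rx":-0.000,"ry":-0.000,"rz":0.007,"dx":0.0287,"dy":0.0026,"dz":0.0012,"jaw":1}
```

View pics/wr8.png

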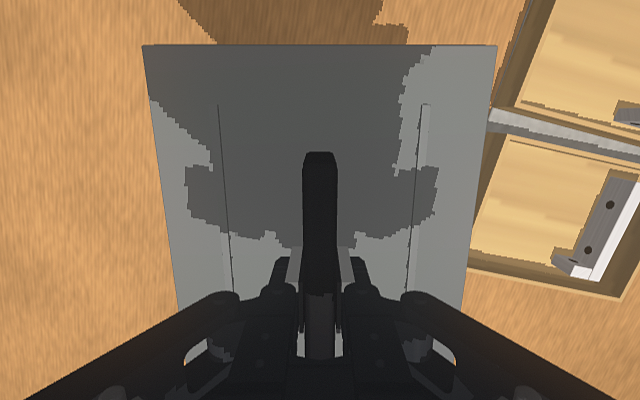

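View pics/sc8.png

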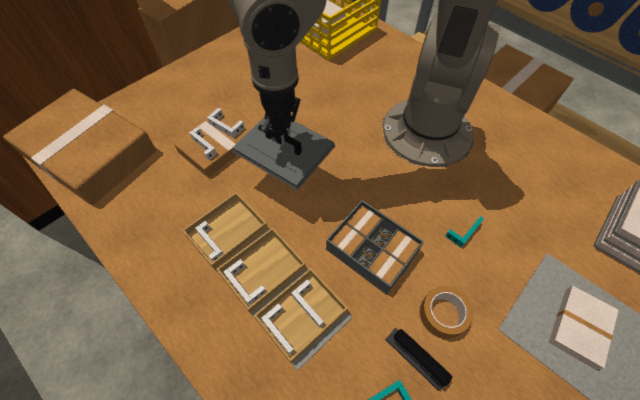

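The lid hangs level with its bar gripped at px (320,250). The tray bracket is still flat at scene px (308,302) and the box is clear. The wrist views put the box at (0.4357, 0.1492), az 5.86°. Carrying the lid over.

Emit:
carry_out(
  increments=[
    {"rx":0,"ry":0,"rz":0.005,"dx":0.012,"dy":0.003,"dz":0,"jaw":1},
    {"rx":0,"ry":0,"rz":0.007,"dx":0.022,"dy":0.0045,"dz":0,"jaw":1},
    {"rx":0,"ry":0,"rz":0.007,"dx":0.028,"dy":0.0045,"dz":0,"jaw":1},
    {"rx":0,"ry":0,"rz":0.007,"dx":0.0285,"dy":0.0043,"dz":0,"jaw":1},
    {"rx":0,"ry":0,"rz":0.007,"dx":0.0285,"dy":0.004,"dz":0,"jaw":1},
    {"rx":0,"ry":0,"rz":0.007,"dx":0.0285,"dy":0.004,"dz":0,"jaw":1},
    {"rx":0,"ry":0,"rz":0.007,"dx":0.0285,"dy":0.0037,"dz":0,"jaw":1},
    {"rx":0,"ry":0,"rz":0.007,"dx":0.0285,"dy":0.0035,"dz":0,"jaw":1},
    {"rx":0,"ry":0,"rz":0.007,"dx":0.0285,"dy":0.0033,"dz":0,"jaw":1},
    {"rx":0,"ry":0,"rz":0.007,"dx":0.025,"dy":0.003,"dz":0,"jaw":1},
    {"rx":0,"ry":0,"rz":0.007,"dx":0.015,"dy":0.003,"dz":0,"jaw":1},
    {"rx":0,"ry":0,"rz":0,"dx":0,"dy":0,"dz":0,"jaw":1},
  ],
)

```text
t: 12.1
tcp_pos: [0.4326, 0.1169, 0.1595]
orientation: [[-0.1, 0.995, -0.023], [0.995, 0.1, -0.009], [-0.007, -0.024, -1.0]]
contact_force: [0.5, 0.6, -2.3]
finger_gap: 0.0128
```

```bash
python3 plan.py .4357 .1487 .15 5.86 1 .015
```

```text
n 3 rot [-0.024  0.007 -0.002]
{"rx":-0.008,"ry":0.002,"rz":-0.001,"dx":0.0105,"dy":0.0022,"dz":0.0030,"jaw":1},
{"rx":-0.008,"ry":0.002,"rz":-0.001,"dx":0.0105,"dy":0.0021,"dz":0.0031,"jaw":1},
{"rx":-0.008,"ry":0.002,"rz":-0.001,"dx":0.0104,"dy":0.0021,"dz":0.0031,"jaw":1}
```

Emit:
carry_out(
  increments=[
    {"rx":-0.009,"ry":0.002,"rz":-0.001,"dx":0.0105,"dy":0.0022,"dz":0.001,"jaw":1},
    {"rx":-0.009,"ry":0.002,"rz":-0.001,"dx":0.0105,"dy":0.002,"dz":0.002,"jaw":1},
    {"rx":-0.006,"ry":0.002,"rz":0,"dx":0.009,"dy":0.002,"dz":0.003,"jaw":1},
    {"rx":0,"ry":0,"rz":0,"dx":0,"dy":0,"dz":0,"jaw":1},
    {"rx":0,"ry":0,"rz":0,"dx":0,"dy":0,"dz":0,"jaw":1},
  ],
)

```text
t: 12.52
tcp_pos: [0.434, 0.1484, 0.1492]
orientation: [[-0.102, 0.995, -0.002], [0.995, 0.102, -0.004], [-0.003, -0.003, -1.0]]
contact_force: [-0.6, -0.1, -2.7]
finger_gap: 0.0123
```

```bash
python3 - <<'E'
from h import *
for c in('scene','wrist','top'):
    s=snap(c,c+'9');P=cloud(s);z=P[...,2];b=s['pixels'].astype(int);x,y=P[...,0],P[...,1]
    zl=monitor.observe()['tcp_pos'][2]-.0354+.018
    m=(x>.30)&(x<.57)&(y>0.0)&(y<.30)&(abs(z-zl)<.006)&(b.max(-1)-b.min(-1)<25)
    q=P[m];A=np.c_[q[:,:2],np.ones(len(q))];pl=np.linalg.lstsq(A,q[:,2],rcond=None)[0]
    print(c,rect(P,m),zl,np.median(z[m]),'tilt',pl[:2])
E
python3 plan.py .4357 .1487 .10 5.86 1 .015
```

```text
scene (array([435. , 148.7]), array([163.2, 200.7]), 5.81, 4503) 0.13187183328503185 0.13278629794615188 tilt [-0.00419997 -0.003642  ]
wrist (array([432.3, 161.8]), array([162.6, 174.7]), 5.98, 73669) 0.13208570306354303 0.1325505986849208 tilt [-0.00446628 -0.00398303]
top (array([439.2,  79.6]), array([162.3,  69.9]), 6.24, 1209) 0.13226099538686217 0.13298012578727578 tilt [-0.00286555 -0.00313226]
n 4 rot [-0.002  0.003 -0.001]
{"rx":-0.001,"ry":0.001,"rz":-0.000,"dx":0.0001,"dy":0.0004,"dz":0.0124,"jaw":1},
{"rx":-0.001,"ry":0.001,"rz":-0.000,"dx":0.0001,"dy":0.0004,"dz":0.0124,"jaw":1},
{"rx":-0.001,"ry":0.001,"rz":-0.000,"dx":0.0001,"dy":0.0004,"dz":0.0124,"jaw":1},
{"rx":-0.001,"ry":0.001,"rz":-0.000,"dx":0.0001,"dy":0.0004,"dz":0.0124,"jaw":1}
```

View pics/scene9.png

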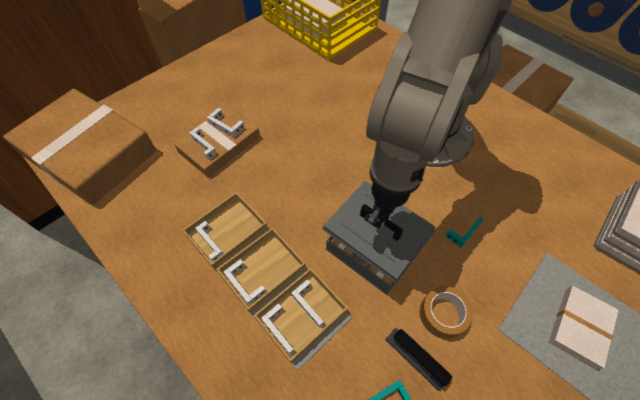

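View pics/wrist9.png

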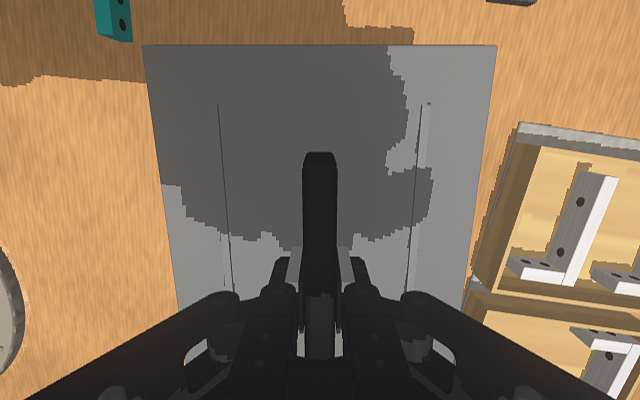

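Held over the box, same-camera comparison gives the lid short of the box centre by (+2.1, +0.6) mm in the scene view and (+2.0, +1.0) mm in the wrist view. So the target TCP is (0.436, 0.1492). Lowering to just above the rim.

Emit:
carry_out(
  increments=[
    {"rx":-0.002,"ry":0.003,"rz":-0.001,"dx":0.001,"dy":0.002,"dz":0.008,"jaw":1},
    {"rx":0,"ry":0,"rz":0,"dx":0,"dy":0.0005,"dz":0.013,"jaw":1},
    {"rx":0,"ry":0,"rz":0,"dx":0,"dy":0,"dz":0.013,"jaw":1},
    {"rx":0,"ry":0,"rz":0,"dx":0,"dy":0,"dz":0.006,"jaw":1},
    {"rx":0,"ry":0,"rz":0,"dx":0,"dy":0,"dz":0,"jaw":1},
    {"rx":0,"ry":0,"rz":0,"dx":0,"dy":0,"dz":0,"jaw":1},
  ],
)

```text
t: 13.17
tcp_pos: [0.4382, 0.1478, 0.1076]
orientation: [[-0.099, 0.995, 0.002], [0.995, 0.099, 0.002], [0.002, 0.002, -1.0]]
contact_force: [0.2, -0.6, -4.0]
finger_gap: 0.0128
```

```bash
python3 plan.py .436 .1492 .10 5.86 1 .015
```

```text
n 1 rot [ 0.002 -0.002 -0.003]
{"rx":0.002,"ry":-0.002,"rz":-0.003,"dx":0.0016,"dy":-0.0021,"dz":0.0076,"jaw":1}
```

Emit:
carry_out(
  increments=[
    {"rx":0.002,"ry":-0.002,"rz":-0.003,"dx":0.0016,"dy":-0.002,"dz":0.002,"jaw":1},
    {"rx":0,"ry":0,"rz":0,"dx":0,"dy":0,"dz":0.003,"jaw":1},
    {"rx":0,"ry":0,"rz":0,"dx":0,"dy":0,"dz":0,"jaw":1},
  ],
)

```text
t: 13.42
tcp_pos: [0.4365, 0.1493, 0.1031]
orientation: [[-0.102, 0.995, 0.001], [0.995, 0.102, 0.001], [0.0, 0.001, -1.0]]
contact_force: [-0.5, -0.9, -2.7]
finger_gap: 0.0125
```

```bash
python3 - <<'E'
from h import *
for c in('scene','wrist'):
    s=snap(c,c+'10');P=cloud(s);z=P[...,2];b=s['pixels'].astype(int);x,y=P[...,0],P[...,1]
    zl=monitor.observe()['tcp_pos'][2]-.0354+.018
    m=(x>.30)&(x<.57)&(y>0.0)&(y<.30)&(abs(z-zl)<.006)&(b.max(-1)-b.min(-1)<25)
    q=P[m];A=np.c_[q[:,:2],np.ones(len(q))];pl=np.linalg.lstsq(A,q[:,2],rcond=None)[0]
    r=cv2.minAreaRect((q[:,:2]*1000).astype(np.float32));a=np.radians(5.86);ey=np.array([-np.sin(a),np.cos(a)])
    print(c,rect(P,m),zl,np.median(z[m]),'tilt',pl[:2],'far->centre',np.array(r[0])+(max(r[1])/2-101)*ey)
E
python3 plan.py .436 .1492 .09 5.86 1 .015
```

```text
scene (array([438.1, 149.6]), array([162.9, 200.8]), 5.81, 4153) 0.08588775860901399 0.08670801252198183 tilt [-0.00112007  0.00062577] far->centre [438.13335085 148.94673423]
wrist (array([435. , 162.6]), array([162.4, 175.2]), 6.01, 73631) 0.08596728628676002 0.08675002929258184 tilt [-0.00098915  0.00018394] far->centre [436.37310042 149.26780657]
n 1 rot [ 0.002 -0.001 -0.   ]
{"rx":0.002,"ry":-0.001,"rz":-0.000,"dx":-0.0000,"dy":-0.0007,"dz":0.0134,"jaw":1}
```

The lid is within 1 mm of the box in both views and level. Lowering onto the rim in small steps.

Emit:
carry_out(
  increments=[
    {"rx":0.001,"ry":-0.001,"rz":0,"dx":0,"dy":-0.001,"dz":0.004,"jaw":1},
    {"rx":0,"ry":0,"rz":0,"dx":0,"dy":0,"dz":0.004,"jaw":1},
    {"rx":0,"ry":0,"rz":0,"dx":0,"dy":0,"dz":0.003,"jaw":1},
    {"rx":0,"ry":0,"rz":0,"dx":0,"dy":0,"dz":0.001,"jaw":1},
  ],
)

```text
t: 13.85
tcp_pos: [0.436, 0.1497, 0.091]
orientation: [[-0.102, 0.995, 0.002], [0.995, 0.102, 0.001], [0.001, 0.002, -1.0]]
contact_force: [-0.6, 0.0, -3.5]
finger_gap: 0.0128
```

Skirt is now about 4 mm below the rim with no contact force. Continuing.

Emit:
carry_out(
  increments=[
    {"rx":0.001,"ry":0,"rz":0,"dx":0,"dy":0,"dz":0.003,"jaw":1},
    {"rx":0,"ry":0,"rz":0,"dx":0,"dy":0,"dz":0.003,"jaw":1},
    {"rx":0,"ry":0,"rz":0,"dx":0,"dy":0,"dz":0.001,"jaw":1},
  ],
)

```text
t: 14.1
tcp_pos: [0.4359, 0.1496, 0.083]
orientation: [[-0.102, 0.995, 0.0], [0.995, 0.102, 0.0], [0.0, 0.001, -1.0]]
contact_force: [-1.2, 1.5, -2.0]
finger_gap: 0.0126
```

Emit:
carry_out(
  increments=[
    {"rx":0,"ry":0,"rz":0,"dx":0,"dy":0,"dz":0.001,"jaw":1},
    {"rx":0,"ry":0,"rz":0,"dx":0,"dy":0,"dz":0.0005,"jaw":1},
  ],
)

```text
t: 14.27
tcp_pos: [0.4359, 0.1495, 0.0811]
orientation: [[-0.102, 0.995, 0.0], [0.995, 0.102, 0.0], [0.0, 0.0, -1.0]]
contact_force: [-4.3, -0.7, 14.5]
finger_gap: 0.0126
```

Contact at 14.5 N, and TCP z is where the full-home height predicts (0.0814). Releasing and rising.

Emit:
carry_out(
  increments=[
    {"rx":0,"ry":0,"rz":0,"dx":0,"dy":0,"dz":0,"jaw":0.5},
    {"rx":0,"ry":0,"rz":0,"dx":0,"dy":0,"dz":0,"jaw":0},
    {"rx":0,"ry":0,"rz":0,"dx":0,"dy":0,"dz":0,"jaw":-0.2},
    {"rx":0,"ry":0,"rz":0,"dx":0,"dy":0,"dz":0,"jaw":-0.2},
    {"rx":0,"ry":0,"rz":0,"dx":0,"dy":0,"dz":-0.015,"jaw":-0.2},
    {"rx":0,"ry":0,"rz":0,"dx":0,"dy":0,"dz":-0.025,"jaw":-0.2},
    {"rx":0,"ry":0,"rz":0,"dx":0,"dy":0,"dz":-0.035,"jaw":-0.2},
    {"rx":0,"ry":0,"rz":0,"dx":0,"dy":0,"dz":-0.035,"jaw":-0.2},
    {"rx":0,"ry":0,"rz":0,"dx":0,"dy":0,"dz":-0.03,"jaw":-0.2},
    {"rx":0,"ry":0,"rz":0,"dx":0,"dy":0,"dz":0,"jaw":-0.2},
  ],
)

```text
t: 15.1
tcp_pos: [0.4357, 0.1479, 0.2267]
orientation: [[-0.1, 0.995, -0.001], [0.995, 0.1, -0.003], [-0.003, -0.002, -1.0]]
contact_force: [1.5, 0.6, 0.6]
finger_gap: 0.0513
```

```bash
python3 - <<'E'
from h import *
for c in('scene','wrist'):
    s=snap(c,c+'11');P=cloud(s);z=P[...,2];b=s['pixels'].astype(int);x,y=P[...,0],P[...,1]
    m=(x>.30)&(x<.57)&(y>0.0)&(y<.30)&(abs(z-.064)<.005)&(b.max(-1)-b.min(-1)<25)
    q=P[m];A=np.c_[q[:,:2],np.ones(len(q))];pl=np.linalg.lstsq(A,q[:,2],rcond=None)[0]
    print(c,rect(P,m),np.median(z[m]),'tilt',pl[:2])
    m=(x>.605)&(x<.68)&(y>0.08)&(y<.21)&(b.max(-1)-b.min(-1)<35)&(z>.026)&(z<.05)&(b.min(-1)>60)
    if m.sum()>20: print('bracket',rect(P,m),np.percentile(z[m],[10,50,90]))
E
```

```text
scene (array([437.3, 149.6]), array([163.3, 201.3]), 5.62, 4428) 0.0648162701906762 tilt [-0.00080073 -0.0010744 ]
bracket (array([647.1, 144.9]), array([99.8, 48.6]), 86.38, 343) [0.03321195 0.03670924 0.03882282]
wrist (array([435.2, 149.3]), array([161.6, 202.4]), 5.8, 31016) 0.06450336254458347 tilt [-0.0005773  -0.00021343]
bracket (array([644.1, 152.4]), array([114.7,  51.1]), 87.01, 1899) [0.02897327 0.03578206 0.03699064]
```

View pics/scene11.png

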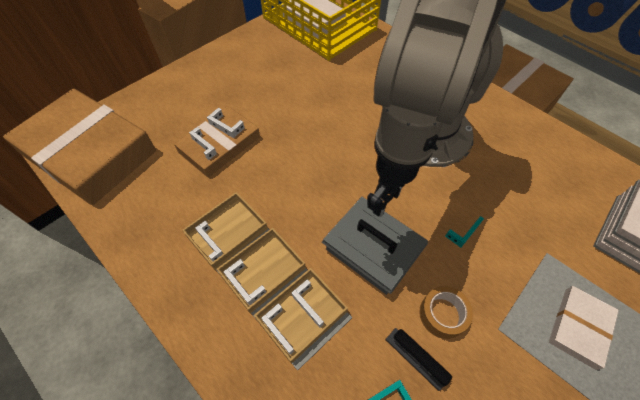

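View pics/wrist11.png

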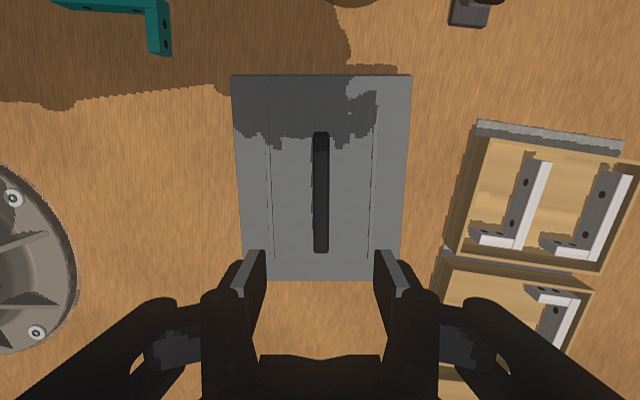

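The pictures show the lid home at scene px (375,245). Its plate top is at z = 0.0645, within 1 mm of the box centre, tilt 0.001 rad and yaw off by less than 0.3°. The bracket lies flat in the L tray at scene px (308,302), and the other things are in place. Handing in.

```bash
python3 -c "
from h import *
print(ticket.close_job())"
```

```text
the job is handed in; nothing more can be done
None
```

The stray bracket was the L. It now lies flat in the L stock tray, and the lid is home on the kit box. I handed the job in at about t = 15 s of the 48 s allowed; the hand-in reports no verdict.

**Bracket:** In the last scene view its centre is about 35 mm nearer the robot than the middle of the tray, within the 62 mm limit, and its top is at z ≈ 0.036–0.037. On setting it down the wrist force reached 47 N for a moment, through the bracket in the fingers. I eased off before opening the gripper.

**Lid:** It met the rim at 14.5 N, at the height expected for fully home, and was released there.

| Check | Scene view | Wrist view |
|---|---|---|
| Plate top, z (m; 0.064 if home) | 0.0648 | 0.0645 |
| Offset from box centre, same camera (mm) | under 1 | under 1 |
| Tilt (rad) | 0.0013 | 0.0006 |
| Yaw off the box (degrees) | 0.24 | 0.06 |

**Other things:** In the last scene picture the other two brackets, the tape roll and the stapler look unmoved, and the gripper is clear of everything.

**Disagreements:** The cameras differ by 2–3 mm in absolute position, so I compared lid and box within the same camera. The last wrist view gave a wrong bracket rectangle (115 mm long), probably because its mask took in a bit of tray. The earlier wrist view and the last scene view both gave 100 x 49 mm.

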